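# Code the dust-extractor receiver to its hand sender

## Task

The hand sender no longer starts the dust extractor because the two boxes are set to different codes. Lift the loose dust cover off the receiver and set it aside, flip the receiver's six small toggle switches so that they show the same on-off pattern as the sender's, switch for switch from the left, then put the cover back, fully down over the switch bank. Do not touch the sender, and leave the other things on the bench where they are.

Things in the scene. Friction and masses are not known exactly. Their poses are not given: they have to be found in the camera images.
- receiver: Flat grey box fixed to the bench, 104 deep (its x) x 200 wide (y) x 32 mm high, with a thin folded aerial lying along its right end (top 46 mm over the bench). Origin: centre of its underside; x to its back (away from the robot), y to its left. Centred on top is a black plinth 50 x 150 mm, 6 mm high, with a row of six paddle toggle switches along y, hidden by the dust cover at the start.
- sender: Flat grey hand sender, fixed to the bench, of the same size, axes, plinth and switches as the receiver, but with no aerial: a small round push pad at its left end and finger ribs at its front. It lies uncovered; its switches show the code. Not to be touched.
- cover_rib (a point): Middle of the grip rib of the receiver's loose dust cover (cover's axes, 58 mm above its lower rim). The cover is an upside-down tray 64 (x) x 164 (y) mm, 43 mm high, walls 3 mm, 0.1 to 0.21 kg. The rib on its top is 12 mm thick (x), 80 mm long (y) and rises from 43 to 72 mm above the rim.
- cover_seat (a point): Where cover_rib belongs: over the centre of the receiver, 90 mm above the bench, with the receiver's axes. The fitted cover's rim rests on the box's top (32 mm above the bench) round the plinth, with 4 mm of play all round; it may be turned half round. Bench: free from x 0.3 on and down to y -0.3 (world, m); a bench grinder, 0.22 m high, stands fixed at x 0.56 to 0.78, y 0.17 to 0.48.
- rx_sw1 (a joint): Tilt (rad) of the receiver's switch 1 of 6, counted from the left (+y): pivot at x 0, y +62.5, z 38 mm of the box. Paddle 8 mm wide (y), 7 mm thick (x), its tip 30 mm from the pivot. It snaps to +0.38 (on: leans to the box's back, +x) or -0.38 (off: leans to the front); 0 is upright, where it snaps over. It falls over-centre by its weight; 0.5 N at the tip tips it.
- rx_sw2 (a joint): Tilt (rad) of the receiver's switch 2 of 6, counted from the left (+y): pivot at x 0, y +37.5, z 38 mm of the box. Paddle 8 mm wide (y), 7 mm thick (x), its tip 30 mm from the pivot. It snaps to +0.38 (on: leans to the box's back, +x) or -0.38 (off: leans to the front); 0 is upright, where it snaps over. It falls over-centre by its weight; 0.5 N at the tip tips it.
- rx_sw3 (a joint): Tilt (rad) of the receiver's switch 3 of 6, counted from the left (+y): pivot at x 0, y +12.5, z 38 mm of the box. Paddle 8 mm wide (y), 7 mm thick (x), its tip 30 mm from the pivot. It snaps to +0.38 (on: leans to the box's back, +x) or -0.38 (off: leans to the front); 0 is upright, where it snaps over. It falls over-centre by its weight; 0.5 N at the tip tips it.
- rx_sw4 (a joint): Tilt (rad) of the receiver's switch 4 of 6, counted from the left (+y): pivot at x 0, y -12.5, z 38 mm of the box. Paddle 8 mm wide (y), 7 mm thick (x), its tip 30 mm from the pivot. It snaps to +0.38 (on: leans to the box's back, +x) or -0.38 (off: leans to the front); 0 is upright, where it snaps over. It falls over-centre by its weight; 0.5 N at the tip tips it.
- rx_sw5 (a joint): Tilt (rad) of the receiver's switch 5 of 6, counted from the left (+y): pivot at x 0, y -37.5, z 38 mm of the box. Paddle 8 mm wide (y), 7 mm thick (x), its tip 30 mm from the pivot. It snaps to +0.38 (on: leans to the box's back, +x) or -0.38 (off: leans to the front); 0 is upright, where it snaps over. It falls over-centre by its weight; 0.5 N at the tip tips it.
- rx_sw6 (a joint): Tilt (rad) of the receiver's switch 6 of 6, counted from the left (+y): pivot at x 0, y -62.5, z 38 mm of the box. Paddle 8 mm wide (y), 7 mm thick (x), its tip 30 mm from the pivot. It snaps to +0.38 (on: leans to the box's back, +x) or -0.38 (off: leans to the front); 0 is upright, where it snaps over. It falls over-centre by its weight; 0.5 N at the tip tips it.
- tx_sw1 (a joint): Tilt (rad) of the sender's switch 1 of 6, counted from the left (+y): pivot at x 0, y +62.5, z 38 mm of the box. Paddle 8 mm wide (y), 7 mm thick (x), its tip 30 mm from the pivot. It snaps to +0.38 (on: leans to the box's back, +x) or -0.38 (off: leans to the front); 0 is upright, where it snaps over. It falls over-centre by its weight; 0.5 N at the tip tips it.
- tx_sw2 (a joint): Tilt (rad) of the sender's switch 2 of 6, counted from the left (+y): pivot at x 0, y +37.5, z 38 mm of the box. Paddle 8 mm wide (y), 7 mm thick (x), its tip 30 mm from the pivot. It snaps to +0.38 (on: leans to the box's back, +x) or -0.38 (off: leans to the front); 0 is upright, where it snaps over. It falls over-centre by its weight; 0.5 N at the tip tips it.
- tx_sw3 (a joint): Tilt (rad) of the sender's switch 3 of 6, counted from the left (+y): pivot at x 0, y +12.5, z 38 mm of the box. Paddle 8 mm wide (y), 7 mm thick (x), its tip 30 mm from the pivot. It snaps to +0.38 (on: leans to the box's back, +x) or -0.38 (off: leans to the front); 0 is upright, where it snaps over. It falls over-centre by its weight; 0.5 N at the tip tips it.
- tx_sw4 (a joint): Tilt (rad) of the sender's switch 4 of 6, counted from the left (+y): pivot at x 0, y -12.5, z 38 mm of the box. Paddle 8 mm wide (y), 7 mm thick (x), its tip 30 mm from the pivot. It snaps to +0.38 (on: leans to the box's back, +x) or -0.38 (off: leans to the front); 0 is upright, where it snaps over. It falls over-centre by its weight; 0.5 N at the tip tips it.
- tx_sw5 (a joint): Tilt (rad) of the sender's switch 5 of 6, counted from the left (+y): pivot at x 0, y -37.5, z 38 mm of the box. Paddle 8 mm wide (y), 7 mm thick (x), its tip 30 mm from the pivot. It snaps to +0.38 (on: leans to the box's back, +x) or -0.38 (off: leans to the front); 0 is upright, where it snaps over. It falls over-centre by its weight; 0.5 N at the tip tips it.
- tx_sw6 (a joint): Tilt (rad) of the sender's switch 6 of 6, counted from the left (+y): pivot at x 0, y -62.5, z 38 mm of the box. Paddle 8 mm wide (y), 7 mm thick (x), its tip 30 mm from the pivot. It snaps to +0.38 (on: leans to the box's back, +x) or -0.38 (off: leans to the front); 0 is upright, where it snaps over. It falls over-centre by its weight; 0.5 N at the tip tips it.
- mug_1_mid (a point): Bystander, loose, to be left alone: stoneware mug, 81 mm across, 116 mm over its handle, 94 mm high. The point is half-way up over the centre of its footprint, with its axes.
- masking_tape_mid (a point): Bystander, loose, to be left alone: roll of tape lying flat, 94 mm across, 30 mm high. The point is half-way up over the centre of its footprint, with its axes.
- wedge_block_mid (a point): Bystander, loose, to be left alone: block of wood 50 x 90 x 35 mm, long side along its y. The point is half-way up over the centre of its footprint, with its axes.
- offcut_d_mid (a point): Bystander, loose, to be left alone: block of wood 45 x 65 x 45 mm, long side along its y. The point is half-way up over the centre of its footprint, with its axes.
- tape_measure_mid (a point): Bystander, loose, to be left alone: tape measure 34 x 77 x 56 mm, long side along its y. The point is half-way up over the centre of its footprint, with its axes.
- offcut_a_mid (a point): Bystander, loose, to be left alone: block of wood 45 x 110 x 22 mm, long side along its y. The point is half-way up over the centre of its footprint, with its axes.
- try_square_mid (a point): Bystander, loose, to be left alone: carpenter's try square lying flat, 115 x 170 x 18 mm, long side along its y. The point is half-way up over the centre of its footprint, with its axes.

How it is judged:
By the outcome, as a careful person would: the job done as asked, in the order asked, and still so for the second after the job is handed in, with the robot touching nothing.
It also fails if it takes over 72 s, if anything falls off the work surface, if the arm or the gripper's body presses on something with over 40 N, if the wrist force passes 120 N, or if a joint passes its speed limit or range.

## Robot

A 7-joint arm with a two-finger parallel gripper is mounted at the origin on a cart in front of the work surface, level with it; the furniture and walls round the work are solid. World frame = base frame: x ahead of the robot, y to its left, z up, the work surface at z = 0. Lengths are in m, angles in rad, forces in N, time in s.
With the tool pointing down it reaches from about 0.425 to 1.025 m from the base axis. Payload 3.6 kg.
Tool frame: the origin (TCP) lies at the very end of the fingers, on their centre line; the grasp point (between the pads) lies 19 mm behind it; y points along the fingers, x is the direction in which the jaws open and shut, and the axes are right-handed (so a half turn about y gives the same grasp; the last joint's range is limited). The gripper opens to 85 mm and grips with 20 to 120 N. Pads are 22 mm wide; open, the fingers measure 114 mm over their backs; the gripper's body (76 mm by 85 mm) begins 54 mm behind the grasp point. The pads swing forward as they close: fully open they stand 13 mm farther back than shut.
Start: joints at [1.143, 0.591, 0.048, 1.609, -0.033, 0.943, -0.034], TCP at [0.238, -0.685, 0.231] pointing down, gripper open.
Joint ranges: [-2.69, 2.69], [-0.47, 2.24], [-1.27, 1.36], [0.19, 2.51], [-1.53, 4.68], [0.08, 2.07], [-3.09, 3.09]. Speed limits (rad/s): [2.57, 2.57, 3.14, 3.14, 3.14, 3.14, 3.14].

## Interface

Orientations are given as a 3x3 rotation matrix whose columns are the frame's x, y, z axes.
In Python, from cell import get_obs, camera, calibration, job_done gives the robot as it stands.
- The arm moves only by the tool carry_out, never from a script. Its argument "targets" is one flat list of numbers, 7 for each row, row after row: the shift along the tool's x, y, z in mm, then the turn, a rotation vector about the tool's x, y, z in rad, then the opening, from 0 (shut) to 1 (fully open). A call has 1 to 12 rows; each row shifts and turns the pose as measured when the row begins, along the tool's axes as they then stand; what a row does not reach is not made up. A row lasts 1/12 s, in which the tool goes at most 41.7 mm and 7.16 degrees, less where a joint would pass 70% of its speed; a pose out of reach is approached as far as the arm can. A call is refused whole if a number of a shift passes 41.7 or a number of a turn 0.125, either way. A call with a gripper value outside its range is refused whole. The fingers move at their own pace and stop on an object; "grip_force" is the grip in N (left out, the last holds). Time passes only in rows, so rows that do not move let the fingers close. It gives the time, the measured TCP pose, the force and the opening at its end, in the units of the state.
- get_obs(): the state, without advancing time (a new reading comes with each control period).
- camera(name): name is "scene" or "top" or "wrist"; returns the picture (384x512x3 uint8, red, green, blue); there is no depth.
- calibration(name): a dict with "intrinsics" (3x3 intrinsics, pixels), "D" ([k1, k2, p1, p2, k3] as OpenCV has them; the pictures are not rectified), "R" (3x3) and "t" (3): a world point X has camera coordinates R X + t; the wrist camera has in their place "hand_eye" (4x4, takes a point from camera to tool coordinates, whose origin is the TCP and whose axes are the tool frame's). Camera axes: x right, y down, z forward; pixel columns grow to the right and rows downward; lengths in m; the calibration is good to about 2 mm. A picture is of the moment at which its call begins: read the wrist's pose just before it. calibration takes no time and is no camera call.
- job_done(): hands the job in, once; it reports no verdict.
The state is a dict: "t": time; "joints": joint angles; "qd": joint speeds; "joint_torque": joint torques, N m; "eef_pos": TCP position; "tool_rot": TCP orientation; "wrist_force": force on the tool from outside, world axes, zero at the start; "torque": the same for the moment, N m; "grip_width": opening from 0.0 (shut) to 1.0 (fully open).
Only numpy, scipy, OpenCV 4.12 (cv2) and the standard library are available. Lean on these libraries where they do the work, as an engineer would, in place of code of your own. Each camera call takes 0.05 s, during which the arm holds its last target.

## Working session

There is one attempt and no reset: what is moved stays moved. The work goes in short steps, Python scripts to look and compute and a tool call to move; the robot and the scene stay as the last step left them, time stands still between calls to the robot, and variables do not carry over. Pictures are saved under pics/ and viewed, and the job is handed in when it is done.

Besides the shell and the picture viewer there is one more tool, called after "Call:" by a JSON object that holds its "api" and its "payload", one argument or row to a line. carry_out: Moves the arm, as the interface text tells. Its arguments: {"type":"object","properties":{"targets":{"type":"array"},"grip_force":{"type":"number"}},"required":["targets"]}

```bash
mkdir -p pics; python3 - <<'E'
from cell import *
import cv2,numpy as np
np.set_printoptions(precision=4,suppress=True)
o=get_obs()
for k,v in o.items(): print(k,np.array(v))
for n in ["scene","top","wrist"]:
    c=calibration(n); print(n,{k:np.array(v) for k,v in c.items()})
    cv2.imwrite(f"pics/a_{n}.png",camera(n)[:,:,::-1])
E
```

```text
t 0.0
joints [ 1.1435  0.5921  0.0483  1.6098 -0.0333  0.9427 -0.0337]
qd [ 0.0013  0.0011 -0.0011  0.0004  0.0026 -0.0018 -0.0012]
joint_torque [ -0.0009 -54.8691   1.5464 -19.8126   0.0094   0.0088   0.    ]
eef_pos [ 0.2373 -0.6842  0.2301]
tool_rot [[ 0.3277 -0.0008  0.9448]
 [-0.9448  0.0021  0.3277]
 [-0.0022 -1.     -0.0001]]
wrist_force [-0.2398  0.7516  0.3566]
torque [-0.0129 -0.0136  0.0442]
grip_width 1.000353374713369
scene {'intrinsics': array([[440.9208,   0.    , 253.6711],
       [  0.    , 440.9208, 189.5049],
       [  0.    ,   0.    ,   1.    ]]), 'D': array([-0.136,  0.   ,  0.   ,  0.   ,  0.   ]), 'R': array([[-0.5257, -0.8507, -0.006 ],
       [-0.5653,  0.3546, -0.7448],
       [ 0.6357, -0.3881, -0.6673]]), 't': array([0.4421, 0.3049, 1.2669])}
top {'intrinsics': array([[395.9553,   0.    , 260.6411],
       [  0.    , 395.9553, 193.4126],
       [  0.    ,   0.    ,   1.    ]]), 'D': array([-0.0328,  0.    ,  0.    ,  0.    ,  0.    ]), 'R': array([[ 0.1115, -0.9937,  0.0062],
       [-0.9716, -0.1104, -0.2093],
       [ 0.2087,  0.0174, -0.9778]]), 't': array([0.1527, 0.5761, 1.3575])}
wrist {'intrinsics': array([[291.8849,   0.    , 258.5978],
       [  0.    , 291.8849, 191.4462],
       [  0.    ,   0.    ,   1.    ]]), 'D': array([-0.0615,  0.    ,  0.    ,  0.    ,  0.    ]), 'hand_eye': array([[ 1.    , -0.0009,  0.0003, -0.0004],
       [-0.0005, -0.321 ,  0.9471, -0.1417],
       [-0.0008, -0.9471, -0.321 ,  0.084 ],
       [ 0.    ,  0.    ,  0.    ,  1.    ]])}
```

View pics/a_top.png

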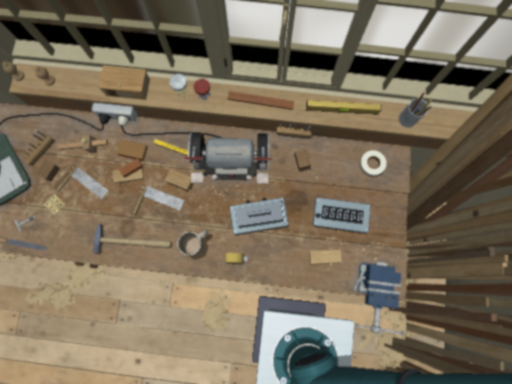

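View pics/a_scene.png

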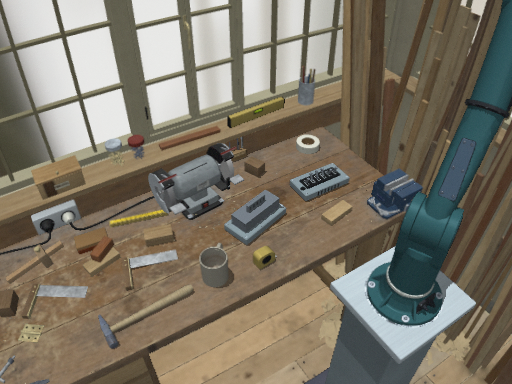

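View pics/a_wrist.png

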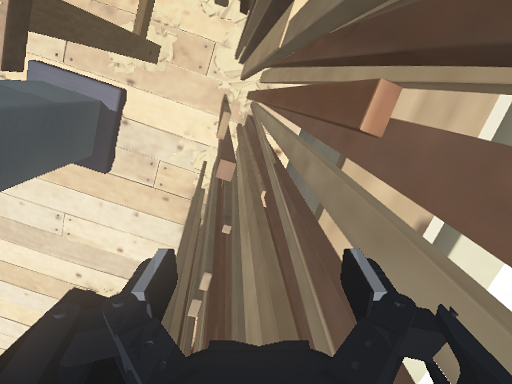

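Top view: covered receiver at about (258,215), uncovered sender at (342,215), grinder above the receiver, vise at (380,285). Zooming in.

```bash
cat > h.py <<'E'
from cell import *
import cv2,numpy as np
np.set_printoptions(precision=4,suppress=True)
def cam(n,obs=None):
    c={k:np.array(v) for k,v in calibration(n).items()}
    if n=="wrist":
        T=np.eye(4);T[:3,:3]=np.array(obs["tool_rot"]);T[:3,3]=obs["eef_pos"]
        M=np.linalg.inv(T@c["hand_eye"]);R,t=M[:3,:3],M[:3,3]
    else: R,t=c["R"],c["t"]
    return c["intrinsics"],c["D"],R,t
def ray(C,px):
    K,D,R,t=C
    p=cv2.undistortPoints(np.array(px,float).reshape(-1,1,2),K,D).reshape(-1,2)
    d=np.c_[p,np.ones(len(p))]@R
    return -R.T@t,d
def onz(C,px,z):
    o,d=ray(C,px); return o+d*((z-o[2])/d[:,2])[:,None]
def proj(C,X):
    K,D,R,t=C
    return cv2.projectPoints(np.array(X,float).reshape(-1,1,3),cv2.Rodrigues(R)[0],t,K,D)[0].reshape(-1,2)
def crop(img,x0,y0,x1,y1,s,fn):
    cv2.imwrite(fn,cv2.resize(img[y0:y1,x0:x1],None,fx=s,fy=s,interpolation=cv2.INTER_CUBIC))
E
python3 - <<'E'
from h import *
t=cv2.imread("pics/a_top.png");s=cv2.imread("pics/a_scene.png")
crop(t,220,180,390,270,4,"pics/b_top.png");crop(s,210,140,370,280,5,"pics/b_scene.png")
E
```

```text
(no output)
```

View pics/b_top.png

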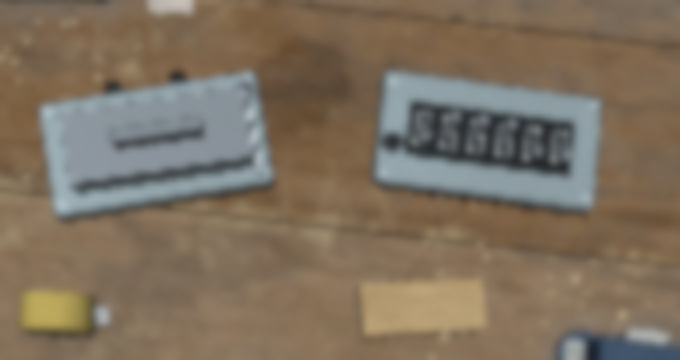

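View pics/b_scene.png

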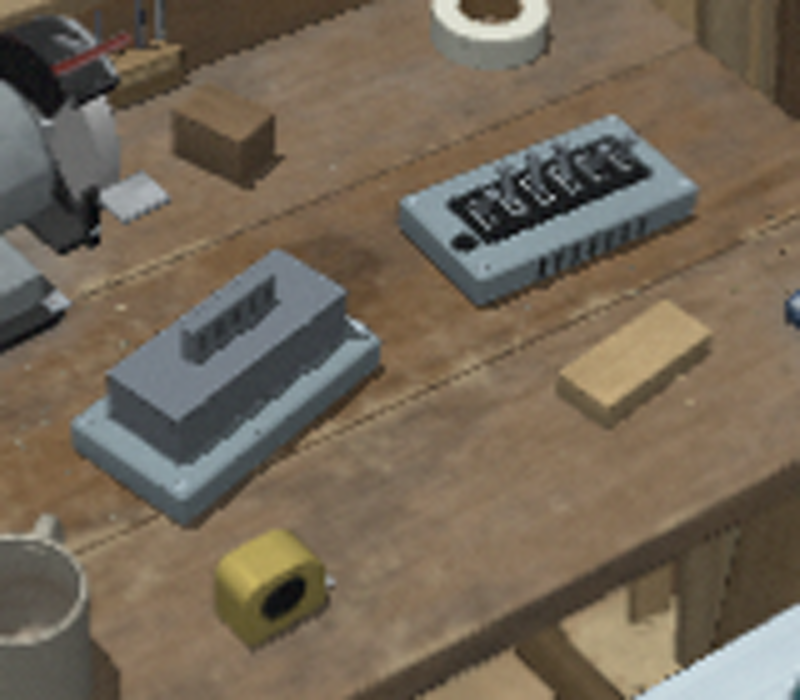

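```bash
python3 - <<'E'
from h import *
T=cam("top")
print("cam",ray(T,[[0,0]])[0], ray(cam("scene"),[[0,0]])[0])
t=cv2.imread("pics/a_top.png")
f=lambda a:np.array(a)/4+[220,180]-0.4
for n,c in dict(rx=[[42,105],[255,72],[271,180],[60,214]],tx=[[388,72],[600,98],[590,210],[376,183]]).items():
    P=onz(T,f(c),0.032);print(n,P[:,:2],"ctr",P.mean(0))
    print([np.linalg.norm(P[i]-P[i-1]) for i in range(4)], "yaw",np.degrees([np.arctan2(*(P[0]-P[1])[:2]),np.arctan2(*(P[3]-P[2])[:2])]))
for n,c,z in [("tapemeas",[[20,290],[92,293],[88,333],[22,330]],.056),("offcut",[[360,283],[485,280],[488,325],[365,335]],.022),("vise",[[556,340]],.05),("cov rib",[[112,125],[203,122],[203,135],[115,150]],.104),("covertop",[[80,120],[248,88],[255,152],[72,180]],.075)]:
    print(n,onz(T,f(c),z)[:,:2])
print("mug",onz(T,[[192,243],[205,236]],.09)); print("tape roll",onz(T,[[373,162]],.03),"small block",onz(T,[[303,160]],.04), "bench edges", onz(T,[[410,140],[408,310],[300,275]],0))
E
```

```text
cam [0.2595 0.1917 1.4471] [-0.4005  0.7597  1.0751]
rx [[0.5031 0.3218]
 [0.5553 0.1328]
 [0.4583 0.1086]
 [0.4066 0.2932]] ctr [0.4808 0.2141 0.032 ]
[np.float64(0.10060681711938714), np.float64(0.19613732137556875), np.float64(0.09996152792073129), np.float64(0.19174312661089168)] yaw [-15.4386 -15.6354]
tx [[ 0.569   0.012 ]
 [ 0.5667 -0.1827]
 [ 0.4633 -0.1794]
 [ 0.4662  0.0144]] ctr [ 0.5163 -0.0839  0.032 ]
[np.float64(0.1028435415897726), np.float64(0.19473514646038473), np.float64(0.1034570882879299), np.float64(0.19374262979907803)] yaw [0.6718 0.8486]
tapemeas [[0.3344 0.3179]
 [0.3389 0.2552]
 [0.3043 0.2545]
 [0.3004 0.3117]]
offcut [[ 0.3763  0.0197]
 [ 0.3914 -0.0916]
 [ 0.3519 -0.0971]
 [ 0.3311  0.0113]]
vise [[ 0.3437 -0.1515]]
cov rib [[0.4801 0.2533]
 [0.4915 0.1758]
 [0.4803 0.1746]
 [0.4589 0.2481]]
covertop [[0.4861 0.283 ]
 [0.5312 0.1393]
 [0.4752 0.1274]
 [0.4328 0.2835]]
mug [[0.3505 0.4294 0.09  ]
 [0.3792 0.3886 0.09  ]]
tape roll [[ 0.7287 -0.1874  0.03  ]] small block [[0.7033 0.0749 0.04  ]] bench edges [[ 0.8442 -0.3347  0.    ]
 [ 0.2068 -0.3494  0.    ]
 [ 0.2867  0.0437  0.    ]]
```

Receiver centre ≈ (0.481, 0.214), yaw ≈ +15.4°; sender ≈ (0.516, −0.084), yaw ≈ −0.7°. Edge lengths come out at 100×194 and 103×194 mm, which fits the given 104×200. I'll first pull in towards the base, away from the planks.

Call:
{"api": "carry_out", "payload": {
  "targets": [-20,-6,0,0,0,0,1,-36,-6,0,0,0,0,1,-36,-6,0,0,0,0,1,-36,-6,0,0,0,0,1,-36,-6,0,0,0,0,1,-36,-6,0,0,0,0,1,-36,-4,0,0,0,0,1,-20,0,0,0,0,0,1],
  "grip_force": 40
}}

```text
t: 0.82
eef_pos: [0.1507, -0.4347, 0.2663]
tool_rot: [[0.328, -0.002, 0.945], [-0.945, 0.004, 0.328], [-0.004, -1.0, -0.001]]
wrist_force: [-0.0, 0.4, 0.5]
grip_width: 1.0
```

```bash
cat >> h.py <<'E'
def Rdown(yawdeg):
    a=np.radians(yawdeg);c,s=np.cos(a),np.sin(a)
    return np.array([[c,0,-s],[s,0,c],[0,-1,0.]])
def plan(wps,g,maxmm=38,maxdeg=6.5,minn=1):
    """wps: list of (x,y,z,yaw)"""
    from scipy.spatial.transform import Rotation as Ro
    o=get_obs();p=np.array(o["eef_pos"]);R=np.array(o["tool_rot"]);rows=[]
    for w in wps:
        Rt=Rdown(w[3]);q=np.array(w[:3])
        n=max(minn,int(np.ceil(max(np.linalg.norm(q-p)*1000/maxmm,np.degrees(np.linalg.norm(Ro.from_matrix(R.T@Rt).as_rotvec()))/maxdeg))))
        for i in range(n):
            k=n-i
            d=R.T@(q-p)/k*1000; r=Ro.from_matrix(R.T@Rt).as_rotvec()/k
            d=np.round(d);r=np.round(r,3)
            rows.append(list(d.astype(int))+list(r)+[g])
            p=p+R@d/1000;R=R@Ro.from_rotvec(r).as_matrix()
    for i in range(0,len(rows),12):
        print("CALL",len(rows[i:i+12]));print("["+", ".join(",".join(f"{v:g}" for v in r) for r in rows[i:i+12])+"]")
def st():
    o=get_obs();R=np.array(o["tool_rot"])
    print("t %.2f pos %s yaw %.2f tiltz %.3f %.3f F %s g %.3f"%(o["t"],np.array(o["eef_pos"]),np.degrees(np.arctan2(R[1,0],R[0,0])),R[0,1],R[1,1],np.array(o["wrist_force"]),o["grip_width"]))
    return o
E
python3 - <<'E'
from h import *
st(); print(np.array(get_obs()["joints"]))
cv2.imwrite("pics/c.png",camera("wrist")[:,:,::-1])
plan([(0.30,-0.31,0.27,-45),(0.42,-0.10,0.27,-13),(0.44,0.12,0.27,15.4),(0.481,0.214,0.25,15.4)],1)
E
```

```text
t 0.82 pos [ 0.1507 -0.4347  0.2663] yaw -70.86 tiltz -0.002 0.004 F [-0.0186  0.4232  0.5362] g 1.000
[ 1.1044  0.2119  0.04    2.1474 -0.0114  0.7866 -0.0851]
CALL 12
[-11,-1,30,-0,-0.075,-0.002,1, -8,-1,31,-0,-0.075,-0.001,1, -6,-1,32,-0,-0.075,-0.001,1, -4,0,32,-0,-0.075,-0.002,1, -1,-1,32,-0.001,-0.076,-0.001,1, 1,0,33,-0,-0.075,-0.002,1, -9,0,33,-0,-0.08,0,1, -7,0,34,-0,-0.08,0,1, -4,0,34,-0,-0.08,0,1, -1,0,35,-0,-0.08,0,1, 2,0,34,-0,-0.08,0,1, 5,0,34,-0,-0.079,0,1]
CALL 10
[7,0,34,-0,-0.08,0,1, -5,0,37,-0,-0.083,0,1, -2,0,37,-0,-0.083,0,1, 1,0,37,-0,-0.082,0,1, 4,0,36,-0,-0.083,0,1, 7,0,36,-0,-0.082,0,1, 11,0,35,-0,-0.083,0,1, 21,7,27,-0,0,0,1, 22,6,27,-0,0,0,1, 21,7,26,-0,0,0,1]
```

View pics/c.png

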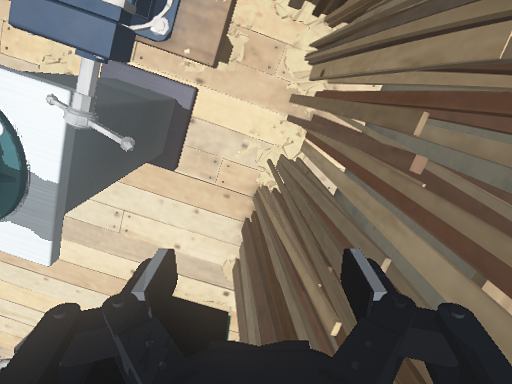

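The wrist image shows the planks staying on the right, with the vise and cart at upper left, well below. The path inward is clear.

Call:
{"api": "carry_out", "payload": {
  "targets": [-11,-1,30,0,-0.075,0,1,-8,-1,31,0,-0.075,0,1,-6,-1,32,0,-0.075,0,1,-4,0,32,0,-0.075,0,1,-1,0,32,0,-0.075,0,1,1,0,33,0,-0.075,0,1,-9,0,33,0,-0.08,0,1,-7,0,34,0,-0.08,0,1,-4,0,34,0,-0.08,0,1,-1,0,35,0,-0.08,0,1,2,0,34,0,-0.08,0,1,5,0,34,0,-0.08,0,1]
}}

```text
t: 1.87
eef_pos: [0.4061, -0.1217, 0.2707]
tool_rot: [[0.96, 0.0, 0.281], [-0.281, 0.001, 0.96], [0.0, -1.0, 0.001]]
wrist_force: [1.3, -0.9, -0.3]
grip_width: 1.003
```

```bash
python3 - <<'E'
from h import *
st(); print(np.array(get_obs()["joints"]))
plan([(0.42,-0.08,0.27,-10),(0.44,0.12,0.27,15.4),(0.47,0.17,0.25,15.4)],1)
E
```

```text
t 1.87 pos [ 0.4061 -0.1217  0.2707] yaw -16.29 tiltz 0.000 0.001 F [ 1.3131 -0.9438 -0.2601] g 1.003
[ 0.537   0.1728 -0.3993  2.1971  0.0935  0.7871 -0.2073]
CALL 10
[1,0,22,-0,-0.055,0,1, 2,1,22,-0.001,-0.055,0,1, -3,0,33,0,-0.074,0,1, 0,0,34,0,-0.074,0,1, 3,0,33,0,-0.074,0,1, 5,0,33,0,-0.074,0,1, 7,0,33,0,-0.074,-0,1, 10,0,32,0,-0.073,-0,1, 21,10,20,0,-0,-0,1, 21,10,20,0,-0,-0,1]
```

```bash
python3 - <<'E'
from h import *
cv2.imwrite("pics/d.png",camera("wrist")[:,:,::-1])
E
```

```text
(no output)
```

View pics/d.png

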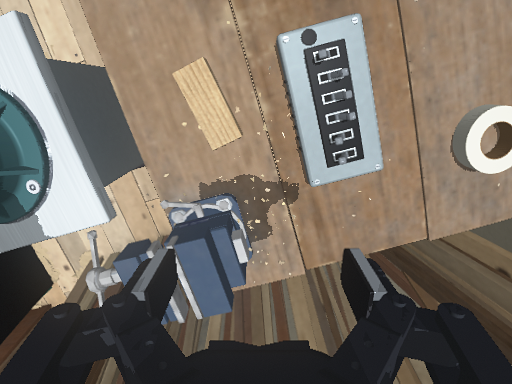

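Call:
{"api": "carry_out", "payload": {
  "targets": [1,0,22,0,-0.055,0,1,2,0,22,0,-0.055,0,1,-3,0,33,0,-0.074,0,1,0,0,34,0,-0.074,0,1,3,0,33,0,-0.074,0,1,5,0,33,0,-0.074,0,1,7,0,33,0,-0.074,0,1,10,0,32,0,-0.074,0,1,10,0,10,0,0,0,1,10,0,10,0,0,0,1,0,0,0,0,0,0,1]
}}

```text
t: 2.83
eef_pos: [0.4582, 0.1683, 0.274]
tool_rot: [[0.952, 0.011, -0.306], [0.306, 0.011, 0.952], [0.014, -1.0, 0.007]]
wrist_force: [0.3, 0.4, 0.8]
grip_width: 1.002
```

```bash
python3 - <<'E'
from h import *
import pickle
o=st(); pickle.dump(o,open("e.pkl","wb"));print(np.array(o["joints"]))
cv2.imwrite("pics/e.png",camera("wrist")[:,:,::-1])
E
```

```text
t 2.83 pos [0.4582 0.1683 0.274 ] yaw 17.82 tiltz 0.011 0.011 F [0.3321 0.4148 0.8215] g 1.002
[ 0.0911  0.2855 -0.6486  2.0738  0.2262  0.8356 -0.3773]
```

View pics/e.png

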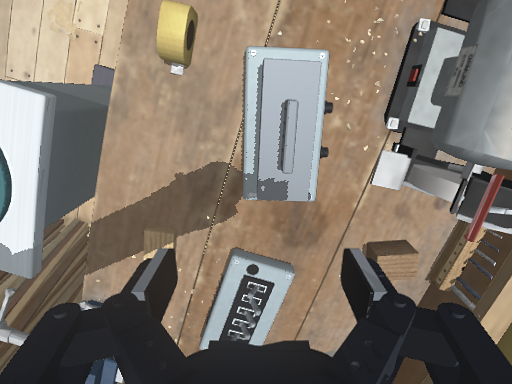

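Wrist views: d shows the sender uncovered (pad at its left end, top of the image); e shows the receiver with the cover and rib at about (290,135). Zooming both.

```bash
python3 - <<'E'
from h import *
d=cv2.imread("pics/d.png");e=cv2.imread("pics/e.png")
crop(d,270,10,390,195,4,"pics/d2.png") if 0 else cv2.imwrite("pics/d2.png",np.ascontiguousarray(cv2.rotate(cv2.resize(d[10:195,270:390],None,fx=4,fy=4,interpolation=cv2.INTER_CUBIC),cv2.ROTATE_90_COUNTERCLOCKWISE)))
crop(e,230,35,350,215,3,"pics/e2.png")
E
```

```text
(no output)
```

View pics/d2.png

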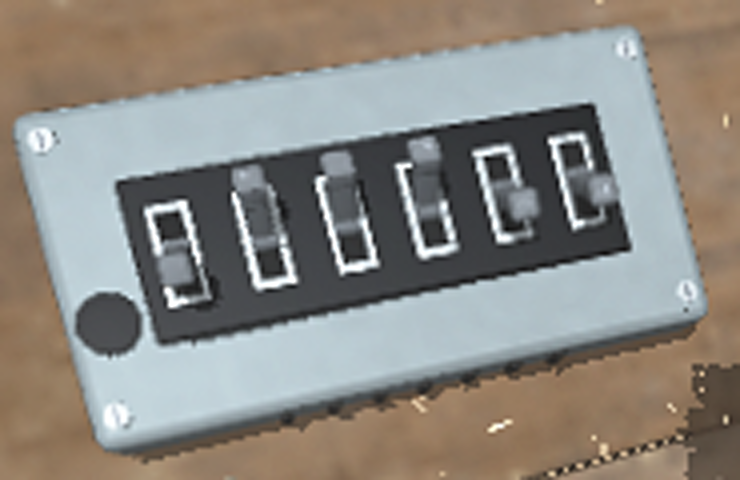

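View pics/e2.png

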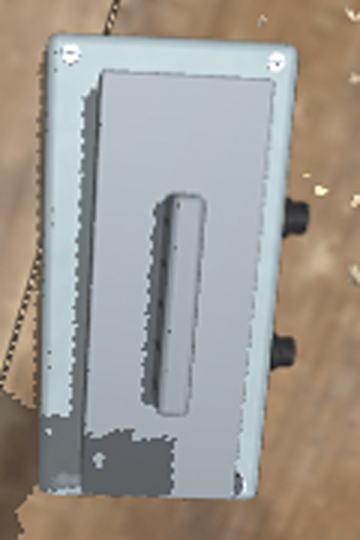

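Sender code from the left: off, on, on, on, off, off (front ribs are at the bottom of the crop, so up = on). Measuring the receiver and rib.

```bash
python3 - <<'E'
from h import *
import pickle
o=pickle.load(open("e.pkl","rb"));C=cam("wrist",o);S=cam("scene")
f=lambda a,s,off:(np.array(a)+.5)/s+off-.5
def rep(n,P):
    y=(P[0]-P[3]+P[1]-P[2]);print(n,"ctr",P.mean(0),"sides",[round(np.linalg.norm(P[i]-P[i-1])*1000) for i in range(4)],"yaw",np.degrees(np.arctan2(-y[0],y[1])))
rep("box wrist",onz(C,f([[50,37],[298,45],[258,498],[38,492]],3,[230,35]),.032))
rep("rib wrist",onz(C,f([[172,195],[206,195],[190,413],[160,413]],3,[230,35]),.104))
rep("covtop wrist",onz(C,f([[103,72],[274,80],[240,496],[84,494]],3,[230,35]),.075))
# tx verification by projecting predicted tips
# scene: rib top ends
a=[[182,328],[272,276],[277,293],[196,345]]
# scene cover top corners: left-front(180,418) back-left(108,377) back-right(277,250) front-right(346,292)
P=onz(S,f([[108,377],[180,418],[346,292],[277,250]],5,[210,140]),.075);print(P);rep("covtop scene",P[[1,0,3,2]])
P=onz(S,f([[75,428],[185,510],[380,345]],5,[210,140]),.032);print(P)
E
```

```text
box wrist ctr [0.4812 0.2173 0.032 ] sides [195, 101, 196, 103] yaw 15.828389952261636
rib wrist ctr [0.4819 0.217  0.104 ] sides [77, 12, 77, 11] yaw 15.89175792140605
covtop wrist ctr [0.4829 0.2166 0.075 ] sides [162, 62, 161, 65] yaw 15.775887095422837
[[0.4865 0.303  0.075 ]
 [0.431  0.2826 0.075 ]
 [0.4717 0.1294 0.075 ]
 [0.5313 0.1456 0.075 ]]
covtop scene ctr [0.4801 0.2152 0.075 ] sides [159, 59, 164, 62] yaw 15.406019695574805
[[0.4953 0.3248 0.032 ]
 [0.3966 0.3005 0.032 ]
 [0.4534 0.1123 0.032 ]]
```

```bash
python3 - <<'E'
from h import *
plan([(0.482,0.216,0.15,15.7)],0.6,maxmm=22)
E
```

```text
CALL 7
[5,18,6,-0.001,0.005,0.002,0.6, 5,18,6,-0.001,0.005,0.002,0.6, 5,18,6,-0.001,0.005,0.002,0.6, 6,18,5,-0.001,0.005,0.001,0.6, 5,17,6,-0.001,0.005,0.002,0.6, 6,17,6,-0,0.005,0.001,0.6, 5,18,5,-0.001,0.006,0.002,0.6]
```

Call:
{"api": "carry_out", "payload": {
  "targets": [5,18,6,-0.001,0.005,0.002,0.6,5,18,6,-0.001,0.005,0.002,0.6,5,18,6,-0.001,0.005,0.002,0.6,6,18,5,-0.001,0.005,0.002,0.6,5,17,6,-0.001,0.005,0.002,0.6,6,17,6,-0.001,0.005,0.002,0.6,5,18,5,-0.001,0.006,0.002,0.6,0,0,0,0,0,0,0.6]
}}

```text
t: 3.55
eef_pos: [0.4839, 0.2014, 0.1441]
tool_rot: [[0.968, -0.004, -0.251], [0.251, -0.015, 0.968], [-0.007, -1.0, -0.013]]
wrist_force: [-0.3, 0.1, 0.5]
grip_width: 0.6
```

```bash
python3 - <<'E'
from h import *
o=st()
import pickle;pickle.dump(o,open("f.pkl","wb"))
cv2.imwrite("pics/f.png",camera("wrist")[:,:,::-1])
C=cam("wrist",o)
print(proj(C,[[.482,.216,.104]]))
plan([(0.482,0.216,0.079,15.7)],0.6,maxmm=15)
E
```

```text
t 3.55 pos [0.4839 0.2014 0.1441] yaw 14.52 tiltz -0.004 -0.015 F [-0.2868  0.1231  0.5146] g 0.600
[[259.9675 200.5578]]
CALL 5
[0,13,3,0.003,-0.004,-0.001,0.6, 1,13,3,0.003,-0.004,-0.001,0.6, 0,13,3,0.003,-0.004,-0.002,0.6, 1,14,3,0.002,-0.004,-0.001,0.6, 0,13,4,0.003,-0.005,-0.002,0.6]
```

View pics/f.png

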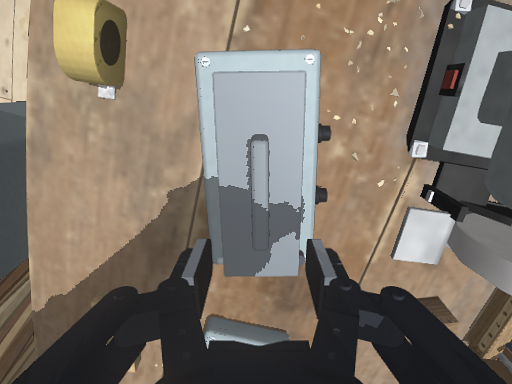

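The rib sits at (260,135)–(261,250), centred between the jaws and matching the predicted (260,200). Descending.

Call:
{"api": "carry_out", "payload": {
  "targets": [0,13,3,0.003,-0.004,-0.001,0.6,1,13,3,0.003,-0.004,-0.001,0.6,0,13,3,0.003,-0.004,-0.002,0.6,1,10,3,0.002,-0.004,-0.001,0.6,0,8,4,0.003,-0.004,-0.002,0.6,0,0,0,0,0,0,0.6]
}}

```text
t: 4.1
eef_pos: [0.4846, 0.209, 0.0914]
tool_rot: [[0.965, 0.007, -0.262], [0.262, -0.003, 0.965], [0.006, -1.0, -0.004]]
wrist_force: [-0.3, 0.2, -1.2]
grip_width: 0.598
```

```bash
python3 - <<'E'
from h import *
st()
plan([(0.482,0.216,0.079,15.7)],0.6,maxmm=15)
E
```

```text
t 4.10 pos [0.4846 0.209  0.0914] yaw 15.17 tiltz 0.007 -0.003 F [-0.3209  0.1652 -1.1513] g 0.598
CALL 1
[-1,12,7,0.004,-0.009,0.006,0.6]
```

Call:
{"api": "carry_out", "payload": {
  "targets": [-1,6,5,0.002,-0.005,0.003,0.6,-1,6,5,0.002,-0.004,0.003,0.6,0,0,0,0,0,0,0.4,0,0,0,0,0,0,0,0,0,0,0,0,0,0,0,0,0,0,0,0,0,0,0,0,0,0,0,0],
  "grip_force": 50
}}

```text
t: 4.68
eef_pos: [0.4807, 0.2191, 0.0804]
tool_rot: [[0.963, 0.002, -0.271], [0.271, 0.0, 0.963], [0.002, -1.0, -0.0]]
wrist_force: [0.9, 0.8, -0.6]
grip_width: 0.127
```

```bash
python3 - <<'E'
from h import *
st()
E
```

```text
t 4.68 pos [0.4807 0.2191 0.0804] yaw 15.72 tiltz 0.002 0.000 F [ 0.9444  0.8033 -0.5841] g 0.127
```

Grip width 0.127 × 85 ≈ 11 mm, so the rib is held. This TCP pose (0.4807, 0.2191, 0.0804, yaw 15.7°) is also the reference for putting the cover back. Lifting.

Call:
{"api": "carry_out", "payload": {
  "targets": [0,-6,0,0,0,0,0,0,-10,0,0,0,0,0,0,-14,0,0,0,0,0,0,-14,0,0,0,0,0,0,-14,0,0,0,0,0,0,-14,0,0,0,0,0,0,-14,0,0,0,0,0,0,-14,0,0,0,0,0,0,0,0,0,0,0,0]
}}

```text
t: 5.43
eef_pos: [0.4797, 0.2179, 0.1903]
tool_rot: [[0.963, 0.003, -0.271], [0.271, -0.001, 0.963], [0.003, -1.0, -0.001]]
wrist_force: [0.5, -0.2, -1.1]
grip_width: 0.125
```

```bash
python3 - <<'E'
from h import *
st()
cv2.imwrite("pics/g.png",camera("wrist")[:,:,::-1])
plan([(0.48,0.14,0.18,10),(0.635,-0.05,0.18,0)],0,maxmm=25,maxdeg=4)
E
```

```text
t 5.43 pos [0.4797 0.2179 0.1903] yaw 15.71 tiltz 0.003 -0.001 F [ 0.4516 -0.2204 -1.1403] g 0.125
CALL 12
[-5,2,-19,0,0.025,0,0, -5,2,-19,0.001,0.025,0,0, -4,3,-19,0,0.025,0.001,0, -3,2,-18,0.001,0.025,0,0, 12,0,-21,-0,0.017,0,0, 12,0,-21,-0,0.017,0,0, 13,0,-21,-0,0.018,0,0, 13,0,-21,-0,0.017,0,0, 13,0,-21,-0,0.018,0,0, 14,0,-20,-0,0.017,0,0, 14,0,-20,-0,0.018,0,0, 14,0,-20,-0,0.017,0,0]
CALL 2
[15,0,-20,-0,0.018,0,0, 16,0,-19,-0,0.017,0,0]
```

View pics/g.png

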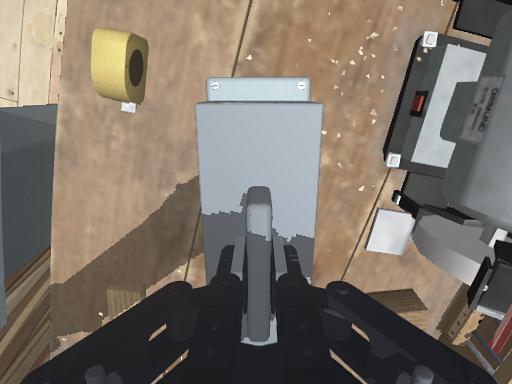

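Cover is held level and clear of the box (rim about 14 cm up). Carrying it to the free spot behind the sender, keeping to −y of the grinder first.

```bash
python3 - <<'E'
from h import *
plan([(0.485,0.08,0.185,6),(0.635,-0.055,0.185,0)],0,maxmm=28,maxdeg=4)
E
```

```text
CALL 12
[-6,1,-27,0,0.034,0,0, -6,1,-27,0,0.034,0,0, -4,1,-27,0.001,0.034,0.001,0, -4,1,-27,0,0.034,0,0, -3,0,-28,0.001,0.033,0.001,0, 17,0,-19,-0,0.013,-0,0, 17,0,-18,-0,0.013,-0,0, 17,0,-18,-0,0.013,-0,0, 18,0,-18,-0,0.013,-0,0, 18,0,-18,-0,0.013,-0,0, 18,0,-18,-0,0.013,-0,0, 18,0,-17,-0,0.014,-0,0]
CALL 1
[19,0,-17,-0,0.013,-0,0]
```

Call:
{"api": "carry_out", "payload": {
  "targets": [-6,1,-27,0,0.034,0,0,-6,1,-27,0,0.034,0,0,-4,1,-27,0,0.034,0,0,-4,1,-27,0,0.034,0,0,-3,0,-28,0,0.034,0,0,17,0,-19,0,0.013,0,0,17,0,-18,0,0.013,0,0,17,0,-18,0,0.013,0,0,18,0,-18,0,0.013,0,0,18,0,-18,0,0.013,0,0,18,0,-18,0,0.013,0,0,10,0,-10,0,0.013,0,0]
}}

```text
t: 6.48
eef_pos: [0.6005, -0.0416, 0.1771]
tool_rot: [[1.0, -0.015, -0.01], [0.01, -0.001, 1.0], [-0.015, -1.0, -0.001]]
wrist_force: [0.8, 0.2, -0.3]
grip_width: 0.129
```

```bash
python3 - <<'E'
from h import *
st()
plan([(0.637,-0.052,0.17,0),(0.637,-0.052,0.10,0)],0,maxmm=20,maxdeg=4)
cv2.imwrite("pics/h.png",camera("wrist")[:,:,::-1])
cv2.imwrite("pics/h_top.png",camera("top")[:,:,::-1])
crop(cv2.imread("pics/h_top.png"),220,130,420,270,4,"pics/h_top2.png")
E
```

```text
t 6.48 pos [ 0.6005 -0.0416  0.1771] yaw 0.57 tiltz -0.015 -0.001 F [ 0.7934  0.1548 -0.3148] g 0.129
CALL 6
[18,3,-5,0.001,0.005,-0.007,0, 18,4,-6,0,0.005,-0.008,0, 0,17,0,0,-0,0,0, 0,18,0,0,-0,0,0, 0,17,0,0,-0,0,0, 0,18,0,0,-0,0,0]
```

View pics/h.png

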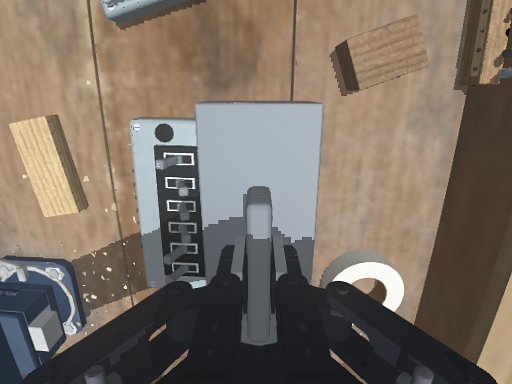

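View pics/h_top2.png

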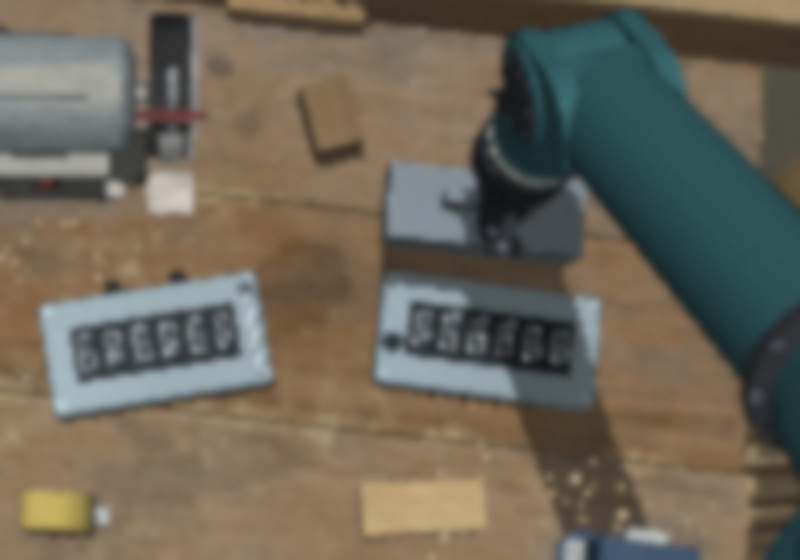

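```bash
python3 - <<'E'
from h import *
o=get_obs();C=cam("wrist",o)
print("tape",onz(C,[[325,285],[362,252],[405,285]],.03)[:,:2]);print("offcut_d",onz(C,[[331,57],[345,95],[356,93]],.0)[:,:2]);print("offcut_d top",onz(C,[[331,57],[334,42],[356,93]],.045)[:,:2]);print("tx back-left",onz(C,[[195,118]],.032)[:,:2])
E
```

```text
tape [[ 0.6787 -0.1721]
 [ 0.7168 -0.1272]
 [ 0.775  -0.1721]]
offcut_d [[0.6709 0.0776]
 [0.6883 0.0409]
 [0.6997 0.0432]]
offcut_d top [[0.6612 0.0726]
 [0.6629 0.0847]
 [0.686  0.0431]]
tx back-left [[0.5374 0.0184]]
```

Margins at TCP (0.624,−0.048): 24 mm to the sender, 22 mm to the tape roll, more than 25 mm to the block. Lowering there.

Call:
{"api": "carry_out", "payload": {
  "targets": [12,4,-3,0,0.005,-0.007,0,12,8,-4,0,0.005,-0.008,0,0,17,0,0,0,0,0,0,18,0,0,0,0,0,0,17,0,0,0,0,0,0,14,0,0,0,0,0,0,0,0,0,0,0,0]
}}

```text
t: 7.17
eef_pos: [0.6247, -0.0404, 0.0925]
tool_rot: [[1.0, 0.0, -0.008], [0.008, 0.003, 1.0], [0.0, -1.0, 0.003]]
wrist_force: [-1.2, -1.2, -1.3]
grip_width: 0.127
```

```bash
python3 - <<'E'
from h import *
st()
plan([(0.624,-0.048,0.0495,0)],0,maxmm=8,maxdeg=4)
E
```

```text
t 7.17 pos [ 0.6247 -0.0404  0.0925] yaw 0.47 tiltz 0.000 0.003 F [-1.1749 -1.2427 -1.2514] g 0.127
CALL 6
[0,7,-1,-0.001,0.001,0,0, 0,7,-1,-0,0.001,0,0, 0,7,-1,-0.001,0.002,0,0, 0,7,-2,-0,0.001,0,0, 0,8,-1,-0.001,0.002,0,0, -1,7,-2,-0,0.001,0,0]
```

Call:
{"api": "carry_out", "payload": {
  "targets": [0,8,-1,0,0,0,0,0,8,-1,0,0,0,0,0,8,-1,0,0,0,0,0,8,-1,0,0,0,0,0,5,-1,0,0,0,0,0,3,0,0,0,0,0,0,1,0,0,0,0,0]
}}

```text
t: 7.75
eef_pos: [0.6259, -0.0423, 0.0485]
tool_rot: [[1.0, 0.003, -0.012], [0.012, 0.005, 1.0], [0.003, -1.0, 0.005]]
wrist_force: [-1.0, 1.7, 3.0]
grip_width: 0.132
```

```bash
python3 - <<'E'
from h import *
st()
E
```

```text
t 7.75 pos [ 0.6259 -0.0423  0.0485] yaw 0.71 tiltz 0.003 0.005 F [-0.9804  1.728   3.0257] g 0.132
```

Contact felt (Fz +3 N at the expected height). Releasing and rising; the TCP pose is noted for regrasp.

Call:
{"api": "carry_out", "payload": {
  "targets": [0,0,0,0,0,0,0.3,0,0,0,0,0,0,0.5,0,0,0,0,0,0,0.5,0,0,0,0,0,0,0.5,0,-10,0,0,0,0,0.5,0,-15,0,0,0,0,0.5,0,-25,0,0,0,0,0.5,0,-30,0,0,0,0,0.5,0,-35,0,0,0,0,0.5,0,-35,0,0,0,0,0.3,0,-10,0,0,0,0,0]
}}

```text
t: 8.67
eef_pos: [0.6246, -0.043, 0.2179]
tool_rot: [[1.0, 0.0, -0.013], [0.013, 0.005, 1.0], [0.0, -1.0, 0.005]]
wrist_force: [1.3, 0.5, -0.2]
grip_width: 0.228
```

```bash
python3 - <<'E'
from h import *
st()
cv2.imwrite("pics/i.png",camera("wrist")[:,:,::-1])
plan([(0.55,0.02,0.21,5),(0.44,0.14,0.21,15.7)],0,maxmm=30,maxdeg=5)
E
```

```text
t 8.67 pos [ 0.6246 -0.043   0.2179] yaw 0.76 tiltz 0.000 0.005 F [ 1.2532  0.5108 -0.1999] g 0.228
CALL 10
[-19,2,16,-0.001,-0.019,0,0, -18,2,16,-0.001,-0.018,0.001,0, -18,2,17,-0.001,-0.019,0,0, -17,2,17,-0.002,-0.018,0.001,0, -17,0,22,0,-0.031,-0,0, -16,0,22,0,-0.031,-0,0, -15,0,22,0,-0.031,-0,0, -14,0,23,0,-0.031,-0,0, -14,0,23,0,-0.031,-0,0, -13,0,24,0,-0.032,-0,0]
```

View pics/i.png

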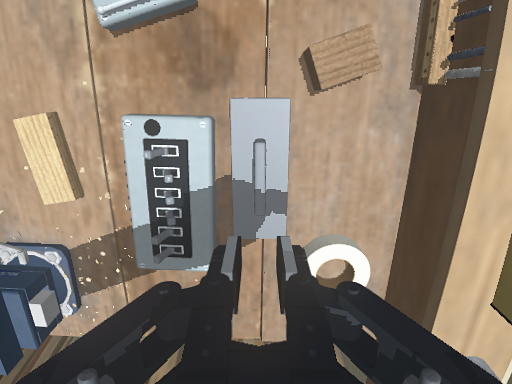

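Cover stands on the bench behind the sender at (260,168) in the image, with nothing else touched. On to the receiver.

Call:
{"api": "carry_out", "payload": {
  "targets": [-19,2,16,0,-0.019,0,0,-18,2,16,0,-0.019,0,0,-18,1,17,0,-0.019,0,0,-17,1,17,0,-0.019,0,0,-17,0,22,0,-0.031,0,0,-16,0,22,0,-0.031,0,0,-15,0,22,0,-0.031,0,0,-14,0,23,0,-0.031,0,0,-14,0,23,0,-0.031,0,0,-13,0,24,0,-0.032,0,0,-5,0,10,0,0,0,0,0,0,0,0,0,0,0]
}}

```text
t: 9.72
eef_pos: [0.4204, 0.1489, 0.2094]
tool_rot: [[0.96, 0.002, -0.279], [0.279, -0.002, 0.96], [0.001, -1.0, -0.002]]
wrist_force: [1.1, 0.6, -0.1]
grip_width: 0.002
```

```bash
python3 - <<'E'
from h import *
import pickle
o=st();pickle.dump(o,open("j.pkl","wb"))
im=camera("wrist")[:,:,::-1];cv2.imwrite("pics/j.png",im)
C=cam("wrist",o)
def loc(c,yaw,pts):
    a=np.radians(yaw);R=np.array([[np.cos(a),-np.sin(a),0],[np.sin(a),np.cos(a),0],[0,0,1]]);return np.array(pts)@R.T+[c[0],c[1],0]
v=cv2.resize(im,None,fx=1.5,fy=1.5)
ys=[.0625,.0375,.0125,-.0125,-.0375,-.0625]
for s,col in((.38,(0,255,0)),(-.38,(0,0,255))):
    for p in proj(C,loc((.4815,.2165),15.7,[[.030*np.sin(s),y,.038+.03*np.cos(s)] for y in ys])): cv2.circle(v,tuple(int(q) for q in p*1.5),2,col,-1)
for p in proj(C,loc((.4815,.2165),15.7,[[a,b,.032] for a in(-.052,.052) for b in (-.1,.1)])): cv2.circle(v,tuple(int(q) for q in p*1.5),3,(255,0,255),-1)
cv2.imwrite("pics/j2.png",v)
E
```

```text
t 9.72 pos [0.4204 0.1489 0.2094] yaw 16.18 tiltz 0.002 -0.002 F [ 1.1075  0.558  -0.1018] g 0.002
```

View pics/j2.png

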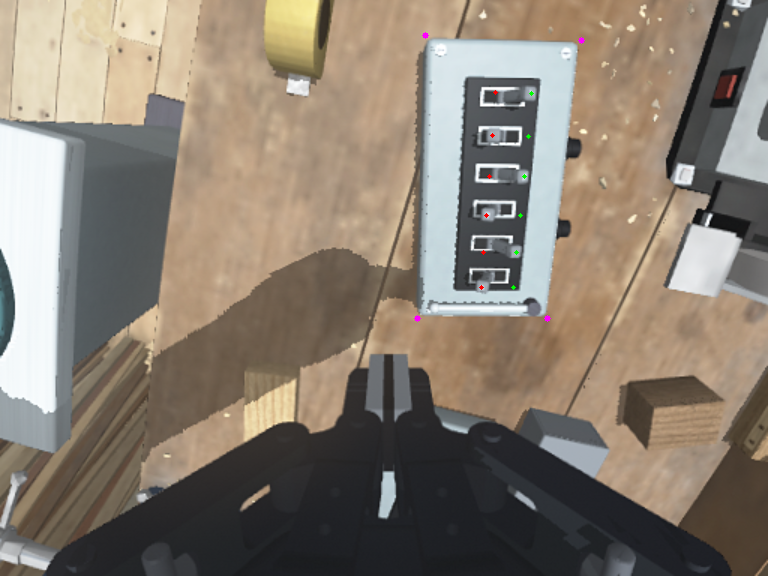

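View pics/j.png

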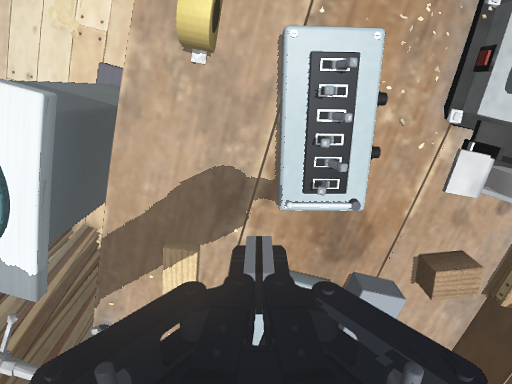

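Receiver reads on, off, on, off, on, off — each tip lies on the projected on or off dot. I'll verify the sender the same way and check the closed-finger width.

```bash
python3 - <<'E'
from h import *
im=cv2.imread("pics/d.png")
o={"eef_pos":[.4061,-.1217,.2707],"tool_rot":Rdown(-16.29)}
C=cam("wrist",o)
def loc(c,yaw,pts):
    a=np.radians(yaw);R=np.array([[np.cos(a),-np.sin(a),0],[np.sin(a),np.cos(a),0],[0,0,1]]);return np.array(pts)@R.T+[c[0],c[1],0]
v=cv2.resize(im[0:200,250:400],None,fx=3,fy=3,interpolation=cv2.INTER_CUBIC)
for s,col in((.38,(0,255,0)),(-.38,(0,0,255))):
    for p in proj(C,loc((.5163,-.0839),-.7,[[.030*np.sin(s),y,.038+.03*np.cos(s)] for y in [.0625,.0375,.0125,-.0125,-.0375,-.0625]])): cv2.circle(v,tuple(int(q) for q in (p-[250,0])*3),3,col,-1)
j=cv2.resize(cv2.imread("pics/j.png")[220:300,210:310],None,fx=4,fy=4,interpolation=cv2.INTER_CUBIC)
w=np.zeros((600,v.shape[1]+j.shape[1],3),np.uint8);w[:v.shape[0],:v.shape[1]]=v;w[:j.shape[0],v.shape[1]:]=j
cv2.imwrite("pics/k.png",w[:,:800]);print(w.shape)
E
```

```text
(600, 850, 3)
```

View pics/k.png

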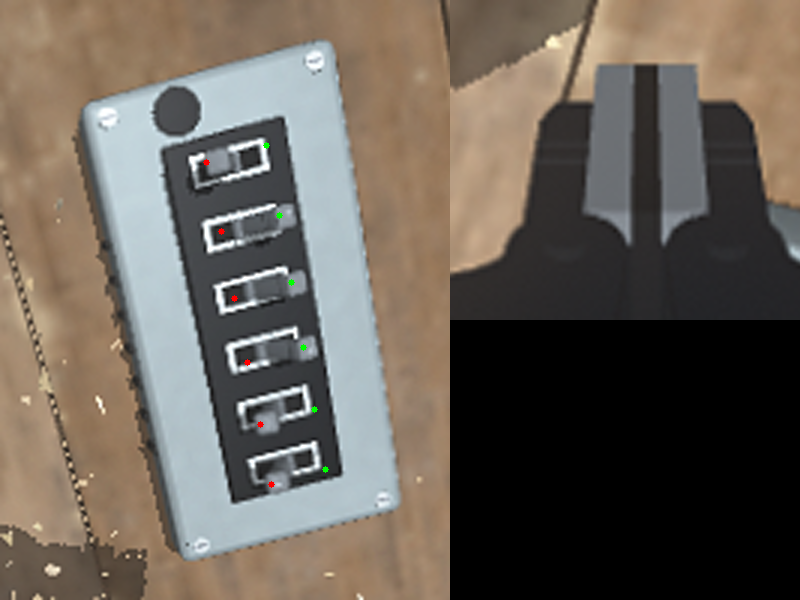

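Sender confirmed: off, on, on, on, off, off (tips on the matching dots). So the receiver needs sw1→off, sw2→on, sw4→on and sw5→off. I'll straddle each switch with the half-open jaws and push with the inner pad face, which keeps the gripper away from the grinder.

```bash
cat >> h.py <<'E'
RC=np.array([.4815,.2165]);RY=15.7
def L2W(x,y):
    a=np.radians(RY);return RC+np.array([np.cos(a)*x-np.sin(a)*y,np.sin(a)*x+np.cos(a)*y])
def W2L(p):
    a=np.radians(RY);d=np.array(p[:2])-RC;return np.array([np.cos(a)*d[0]+np.sin(a)*d[1],-np.sin(a)*d[0]+np.cos(a)*d[1]])*1000
def sl():
    o=st();print("local mm",W2L(o["eef_pos"]),"z",o["eef_pos"][2]*1000)
    return o
E
python3 - <<'E'
from h import *
sl()
w=L2W(0,.0625);plan([(w[0],w[1],.13,RY)],.5,maxmm=20)
E
```

```text
t 9.77 pos [0.4211 0.1481 0.2094] yaw 16.11 tiltz 0.002 -0.002 F [-0.8387 -0.1517 -0.4471] g 0.000
local mm [-76.6242 -49.5369] z 209.3980006968187
CALL 8
[10,10,14,0,0.001,0,0.5, 10,10,14,0,0.001,0,0.5, 10,10,14,0,0.001,0,0.5, 9,10,14,0.001,0.001,0,0.5, 10,10,14,0,0.001,0,0.5, 9,10,14,0.001,0.001,0,0.5, 9,10,14,0,0.001,0.001,0.5, 10,9,14,0.001,0,0,0.5]
```

Call:
{"api": "carry_out", "payload": {
  "targets": [10,9,14,0,0.001,0,0.5,10,9,14,0,0.001,0,0.5,10,9,14,0,0.001,0,0.5,9,9,14,0,0.001,0,0.5,10,9,14,0,0.001,0,0.5,9,9,14,0,0.001,0,0.5,9,9,14,0,0.001,0,0.5,10,9,14,0,0,0,0.5,0,0,0,0,0,0,0.5]
}}

```text
t: 10.52
eef_pos: [0.483, 0.2656, 0.1297]
tool_rot: [[0.971, 0.007, -0.239], [0.239, -0.012, 0.971], [0.004, -1.0, -0.014]]
wrist_force: [0.4, 0.5, -0.6]
grip_width: 0.501
```

```bash
python3 - <<'E'
from h import *
o=sl()
cv2.imwrite("pics/l.png",camera("wrist")[:,:,::-1])
w=L2W(0,.0625);plan([(w[0],w[1],.09,RY)],.5,maxmm=20)
E
```

```text
t 10.52 pos [0.483  0.2656 0.1297] yaw 13.83 tiltz 0.007 -0.012 F [ 0.3535  0.4887 -0.6278] g 0.501
local mm [14.7146 46.8497] z 129.73069394323423
CALL 3
[-5,13,6,0.005,-0.011,0.001,0.5, -5,13,6,0.006,-0.011,0.001,0.5, -4,14,6,0.005,-0.012,0,0.5]
```

View pics/l.png

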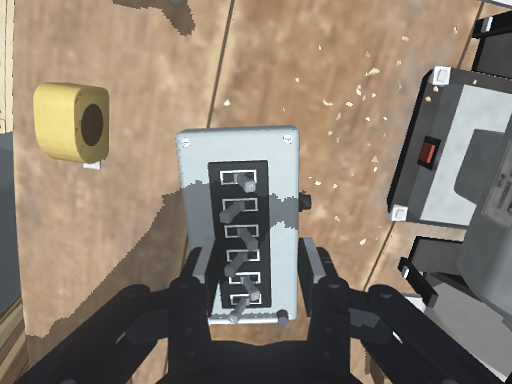

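Call:
{"api": "carry_out", "payload": {
  "targets": [-5,9,6,0.005,-0.011,0.001,0.5,-5,9,6,0.006,-0.011,0.001,0.5,-4,9,6,0.005,-0.012,0,0.5,0,0,0,0,0,0,0.5]
}}

```text
t: 10.9
eef_pos: [0.465, 0.2713, 0.1003]
tool_rot: [[0.964, -0.0, -0.265], [0.265, -0.003, 0.964], [-0.001, -1.0, -0.003]]
wrist_force: [0.1, -0.1, 0.6]
grip_width: 0.5
```

```bash
python3 - <<'E'
from h import *
o=sl()
w=L2W(0,.0625);plan([(w[0],w[1],.09,RY),(w[0],w[1],.05,RY)],.5,maxmm=14)
E
```

```text
t 10.90 pos [0.465  0.2713 0.1003] yaw 15.39 tiltz -0.000 -0.003 F [ 0.088  -0.1448  0.5954] g 0.500
local mm [-1.0016 57.2554] z 100.30271096961424
CALL 4
[1,10,5,0.003,-0.005,-0.001,0.5, 0,13,0,-0,-0,-0,0.5, 0,14,0,-0,-0,-0,0.5, 0,13,0,-0,-0,-0,0.5]
```

Call:
{"api": "carry_out", "payload": {
  "targets": [1,6,6,0.003,-0.005,0,0.5,0,10,1,0,0,0,0.5,0,10,0,0,0,0,0.5,0,10,0,0,0,0,0.5,0,10,0,0,0,0,0.5,0,2,0,0,0,0,0.5]
}}

```text
t: 11.4
eef_pos: [0.4639, 0.2759, 0.0482]
tool_rot: [[0.963, -0.001, -0.268], [0.268, -0.002, 0.963], [-0.001, -1.0, -0.001]]
wrist_force: [-0.3, 0.4, 0.7]
grip_width: 0.501
```

```bash
python3 - <<'E'
from h import *
o=sl()
im=camera("wrist")[:,:,::-1]; crop(im,130,40,390,290,3,"pics/m.png")
E
```

```text
t 11.40 pos [0.4639 0.2759 0.0482] yaw 15.57 tiltz -0.001 -0.002 F [-0.3397  0.4445  0.6731] g 0.501
local mm [-0.8654 61.9616] z 48.15021894506965
```

View pics/m.png

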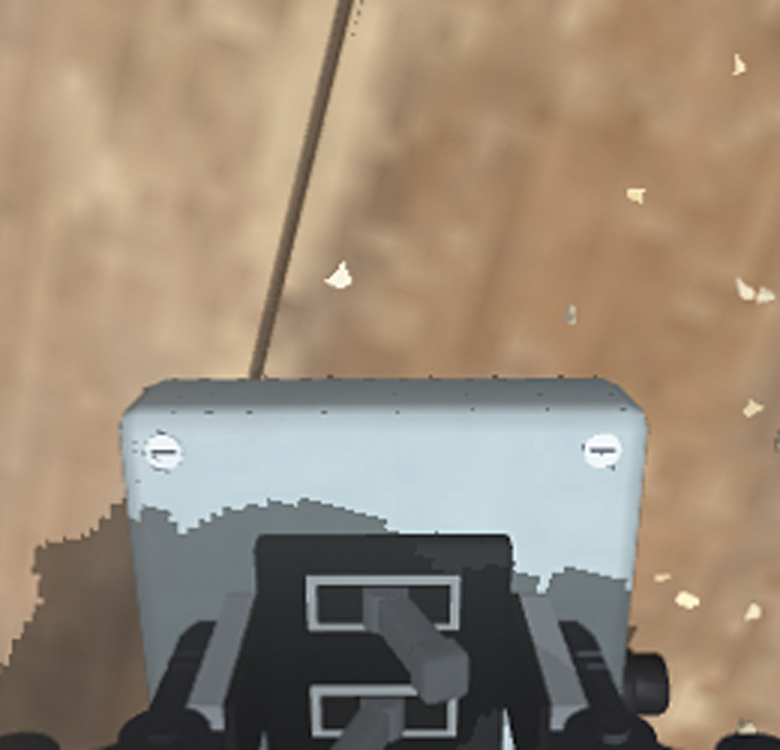

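Jaws straddle switch 1, its tip at (440,665) leaning back between the pads. Pushing toward the front.

Call:
{"api": "carry_out", "payload": {
  "targets": [-5,0,0,0,0,0,0.5,-5,0,0,0,0,0,0.5,-4,0,0,0,0,0,0.5,-4,0,0,0,0,0,0.5,-4,0,0,0,0,0,0.5,0,0,0,0,0,0,0.5]
}}

```text
t: 11.95
eef_pos: [0.4413, 0.2701, 0.049]
tool_rot: [[0.963, 0.001, -0.269], [0.269, -0.0, 0.963], [0.001, -1.0, -0.001]]
wrist_force: [0.6, 0.2, 0.6]
grip_width: 0.5
```

```bash
python3 - <<'E'
from h import *
o=sl()
im=camera("wrist")[:,:,::-1]; crop(im,130,140,390,300,3,"pics/n.png")
E
```

```text
t 11.95 pos [0.4413 0.2701 0.049 ] yaw 15.58 tiltz 0.001 -0.000 F [0.6304 0.19   0.6477] g 0.500
local mm [-24.1697  62.5007] z 49.03082195043054
```

View pics/n.png

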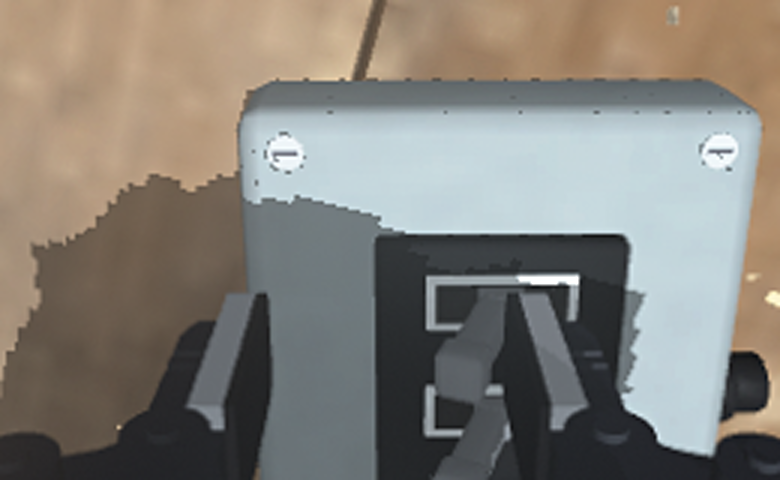

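Switch 1 has snapped to the front (off). Back to centre, lift, shift to switch 2.

Call:
{"api": "carry_out", "payload": {
  "targets": [8,0,0,0,0,0,0.5,8,0,0,0,0,0,0.5,6,0,0,0,0,0,0.5,0,-10,0,0,0,0,0.5,0,-15,0,0,0,0,0.5,0,-15,0,0,0,0,0.5,0,0,-8,0,0,0,0.5,0,0,-9,0,0,0,0.5,0,0,-8,0,0,0,0.5,0,0,0,0,0,0,0.5]
}}

```text
t: 12.83
eef_pos: [0.4756, 0.2505, 0.0923]
tool_rot: [[0.964, 0.003, -0.265], [0.265, 0.001, 0.964], [0.003, -1.0, -0.0]]
wrist_force: [0.4, -0.8, -1.1]
grip_width: 0.498
```

```bash
python3 - <<'E'
from h import *
o=sl()
w=L2W(0,.0375);plan([(w[0],w[1],.05,RY)],.5,maxmm=11)
E
```

```text
t 12.83 pos [0.4756 0.2505 0.0923] yaw 15.39 tiltz 0.003 0.001 F [ 0.3553 -0.8314 -1.1147] g 0.498
local mm [ 3.5314 34.3592] z 92.27668210116401
CALL 4
[-1,11,1,0,-0.001,0.001,0.5, -1,10,1,0,-0.001,0.001,0.5, -1,11,1,0,-0.002,0.001,0.5, -1,10,0,0,-0.001,0,0.5]
```

Call:
{"api": "carry_out", "payload": {
  "targets": [-4,2,3,0,-0.003,0.001,0.5,0,10,0,0,-0.002,0.001,0.5,0,10,0,0,0,0.001,0.5,0,10,0,0,0,0,0.5,0,10,0,0,0,0,0.5,0,0,0,0,0,0,0.5]
}}

```text
t: 13.33
eef_pos: [0.4688, 0.2505, 0.0436]
tool_rot: [[0.963, -0.004, -0.27], [0.27, -0.003, 0.963], [-0.005, -1.0, -0.001]]
wrist_force: [-0.9, -0.3, -0.9]
grip_width: 0.505
```

```bash
python3 - <<'E'
from h import *
o=sl()
E
```

```text
t 13.33 pos [0.4688 0.2505 0.0436] yaw 15.64 tiltz -0.004 -0.003 F [-0.8559 -0.2601 -0.8639] g 0.505
local mm [-2.9955 36.1239] z 43.56046858277235
```

Call:
{"api": "carry_out", "payload": {
  "targets": [5,-4,1,0,0,0,0.5,5,-1,0,0,0,0,0.5,5,0,0,0,0,0,0.5,5,0,0,0,0,0,0.5,4,0,0,0,0,0,0.5,0,0,0,0,0,0,0.5]
}}

```text
t: 13.83
eef_pos: [0.4914, 0.2592, 0.0474]
tool_rot: [[0.962, -0.009, -0.272], [0.272, -0.005, 0.962], [-0.01, -1.0, -0.002]]
wrist_force: [-3.6, -0.5, -0.3]
grip_width: 0.502
```

```bash
python3 - <<'E'
from h import *
o=sl()
im=camera("wrist")[:,:,::-1]; crop(im,130,140,390,300,3,"pics/o.png")
E
```

```text
t 13.83 pos [0.4914 0.2592 0.0474] yaw 15.76 tiltz -0.009 -0.005 F [-3.5753 -0.451  -0.314 ] g 0.502
local mm [21.0535 38.4133] z 47.44756351059849
```

View pics/o.png

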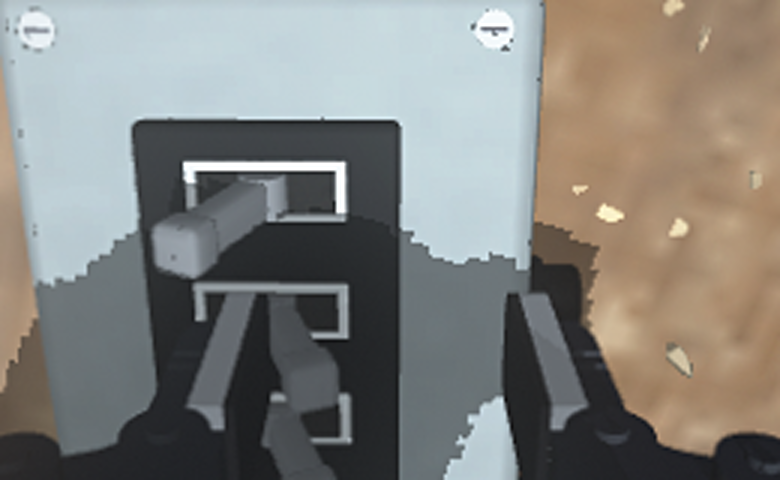

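Switch 2 now leans back (on); switch 1 stays forward. Next switch 4.

Call:
{"api": "carry_out", "payload": {
  "targets": [-8,0,0,0,0,0.005,0.5,-8,0,0,0,0,0.005,0.5,-6,0,0,0,0,0,0.5,0,-12,0,0,0,0,0.5,0,-15,0,0,0,0,0.5,0,-15,0,0,0,0,0.5,0,0,-15,0,0,0,0.5,0,0,-15,0,0,0,0.5,0,0,-13,0,0,0,0.5,0,0,-7,0,0,0,0.5,0,0,0,0,0,0,0.5]
}}

```text
t: 14.8
eef_pos: [0.4852, 0.2057, 0.0997]
tool_rot: [[0.961, -0.008, -0.278], [0.278, -0.002, 0.961], [-0.008, -1.0, -0.0]]
wrist_force: [-0.0, -0.1, -0.7]
grip_width: 0.498
```

```bash
python3 - <<'E'
from h import *
o=sl()
w=L2W(0,-.0125);plan([(w[0],w[1],.08,RY)],.5,maxmm=20)
E
```

```text
t 14.80 pos [0.4852 0.2057 0.0997] yaw 16.12 tiltz -0.008 -0.002 F [-0.0299 -0.052  -0.6834] g 0.498
local mm [  0.6678 -11.3874] z 99.6576083453783
CALL 1
[-1,20,-1,0,0.007,-0.008,0.5]
```

Call:
{"api": "carry_out", "payload": {
  "targets": [-1,10,-1,0,0.004,-0.004,0.5,0,10,0,0,0.003,-0.004,0.5,0,10,0,0,0,0,0.5,0,10,0,0,0,0,0.5,0,10,0,0,0,0,0.5,0,0,0,0,0,0,0.5]
}}

```text
t: 15.3
eef_pos: [0.4862, 0.208, 0.0499]
tool_rot: [[0.962, 0.006, -0.272], [0.272, 0.005, 0.962], [0.007, -1.0, 0.003]]
wrist_force: [-0.0, -0.2, -0.0]
grip_width: 0.505
```

```bash
python3 - <<'E'
from h import *
o=sl()
E
```

```text
t 15.30 pos [0.4862 0.208  0.0499] yaw 15.77 tiltz 0.006 0.005 F [-0.0001 -0.1803 -0.0443] g 0.505
local mm [ 2.1929 -9.4298] z 49.90684376105324
```

Call:
{"api": "carry_out", "payload": {
  "targets": [5,1,-2,0,0,-0.003,0.5,4,1,-1,0,0,-0.002,0.5,4,0,0,0,0,0,0.5,4,0,0,0,0,0,0.5,3,0,0,0,0,0,0.5,0,0,0,0,0,0,0.5]
}}

```text
t: 15.8
eef_pos: [0.5046, 0.2109, 0.0468]
tool_rot: [[0.962, 0.005, -0.273], [0.273, 0.003, 0.962], [0.005, -1.0, 0.002]]
wrist_force: [-1.2, 0.0, 0.8]
grip_width: 0.501
```

```bash
python3 - <<'E'
from h import *
o=sl()
im=camera("wrist")[:,:,::-1]; crop(im,130,60,390,300,3,"pics/p.png")
E
```

```text
t 15.80 pos [0.5046 0.2109 0.0468] yaw 15.85 tiltz 0.005 0.003 F [-1.2396  0.0244  0.7629] g 0.501
local mm [ 20.7086 -11.6367] z 46.80111280132849
```

View pics/p.png

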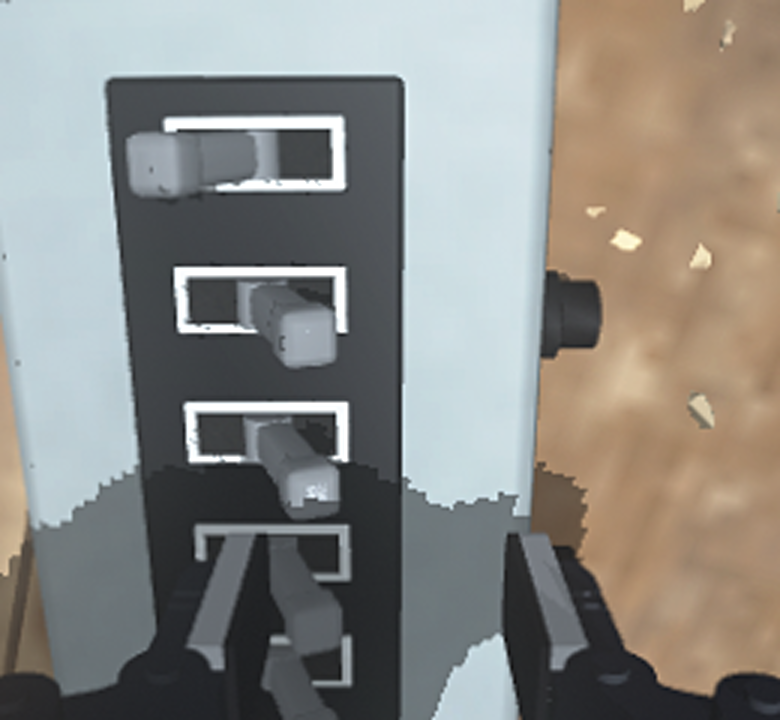

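Off, on, on, on so far. Next switch 5 (to off).

Call:
{"api": "carry_out", "payload": {
  "targets": [-8,0,0,0,0,-0.003,0.5,-8,0,0,0,0,0,0.5,-5,0,0,0,0,0,0.5,0,-12,0,0,0,0,0.5,0,-15,0,0,0,0,0.5,0,-12,0,0,0,0,0.5,0,0,-10,0,0,0,0.5,0,0,-10,0,0,0,0.5,0,0,-4,0,0,0,0.5,0,0,0,0,0,0,0.5]
}}

```text
t: 16.68
eef_pos: [0.4919, 0.1789, 0.0912]
tool_rot: [[0.961, 0.017, -0.275], [0.275, 0.006, 0.962], [0.018, -1.0, 0.001]]
wrist_force: [-0.7, -0.5, -0.4]
grip_width: 0.498
```

```bash
python3 - <<'E'
from h import *
o=sl()
w=L2W(0,-.0375);plan([(w[0],w[1],.09,RY)],.5,maxmm=20)
E
```

```text
t 16.68 pos [0.4919 0.1789 0.0912] yaw 15.94 tiltz 0.017 0.006 F [-0.6885 -0.4768 -0.4071] g 0.498
local mm [ -0.1386 -39.0036] z 91.15932165267897
CALL 1
[0,1,2,-0.001,0.004,0.018,0.5]
```

Call:
{"api": "carry_out", "payload": {
  "targets": [0,8,1,0,0.004,0.009,0.5,0,10,0,0,0,0.008,0.5,0,10,0,0,0,0,0.5,0,10,0,0,0,0,0.5,0,3,0,0,0,0,0.5,0,0,0,0,0,0,0.5]
}}

```text
t: 17.18
eef_pos: [0.4908, 0.1787, 0.043]
tool_rot: [[0.963, -0.006, -0.269], [0.269, -0.0, 0.963], [-0.005, -1.0, 0.001]]
wrist_force: [0.8, -0.1, 0.6]
grip_width: 0.497
```

```bash
python3 - <<'E'
from h import *
o=sl()
E
```

```text
t 17.18 pos [0.4908 0.1787 0.043 ] yaw 15.60 tiltz -0.006 -0.000 F [ 0.7791 -0.1105  0.616 ] g 0.497
local mm [ -1.2187 -38.8844] z 42.972268469127606
```

Call:
{"api": "carry_out", "payload": {
  "targets": [-4,-4,1,0,0,0,0.5,-4,-1,0,0,0,0,0.5,-5,0,0,0,0,0,0.5,-5,0,0,0,0,0,0.5,-4,0,0,0,0,0,0.5,0,0,0,0,0,0,0.5]
}}

```text
t: 17.68
eef_pos: [0.468, 0.1752, 0.049]
tool_rot: [[0.962, -0.003, -0.271], [0.271, 0.002, 0.962], [-0.003, -1.0, 0.003]]
wrist_force: [0.5, 0.4, 0.5]
grip_width: 0.499
```

```bash
python3 - <<'E'
from h import *
o=sl()
im=camera("wrist")[:,:,::-1]; crop(im,130,60,390,300,3,"pics/q.png")
E
```

```text
t 17.68 pos [0.468  0.1752 0.049 ] yaw 15.74 tiltz -0.003 0.002 F [0.5238 0.3998 0.5483] g 0.499
local mm [-24.173  -36.0668] z 48.96283430782152
```

View pics/q.png

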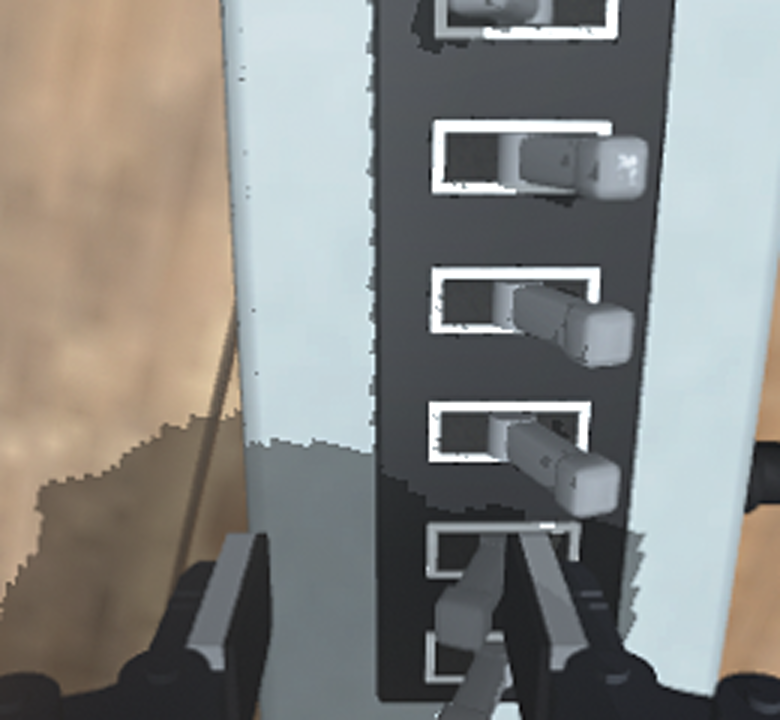

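Now off, on, on, on, off, off. Re-centring, lifting and checking from above.

Call:
{"api": "carry_out", "payload": {
  "targets": [8,0,0,0,0,0,0.5,8,0,0,0,0,0,0.5,6,0,0,0,0,0,0.5,0,-15,0,0,0,0,0.5,0,-25,0,0,0,0,0.5,0,-30,0,0,0,0,0.5,0,-30,0,0,0,0,0.5,0,-30,-10,0,0,0,0.5,0,-15,-25,0,0,0,0.5,0,0,-25,0,0,0,0.5,0,0,-10,0,0,0,0.5]
}}

```text
t: 18.65
eef_pos: [0.5157, 0.1174, 0.2008]
tool_rot: [[0.961, -0.007, -0.277], [0.277, 0.005, 0.961], [-0.006, -1.0, 0.007]]
wrist_force: [-0.1, -0.3, -0.6]
grip_width: 0.5
```

```bash
python3 - <<'E'
from h import *
o=sl();C=cam("wrist",o)
im=camera("wrist")[:,:,::-1]
v=cv2.resize(im,None,fx=1.5,fy=1.5)
for s,col in((.38,(0,255,0)),(-.38,(0,0,255))):
    for y in [.0625,.0375,.0125,-.0125,-.0375,-.0625]:
        w=L2W(.03*np.sin(s),y);p=proj(C,[[w[0],w[1],.038+.03*np.cos(s)]])[0]
        cv2.circle(v,tuple(int(q) for q in p*1.5),2,col,-1)
cv2.imwrite("pics/r.png",v)
plan([(0.55,0.04,0.2,5),(0.626,-0.042,0.13,0.7)],.5,maxmm=28,maxdeg=4)
E
```

```text
t 18.65 pos [0.5157 0.1174 0.2008] yaw 16.06 tiltz -0.007 0.005 F [-0.1079 -0.3127 -0.6231] g 0.500
local mm [   6.0884 -104.677 ] z 200.83582391146186
CALL 8
[4,0,-28,-0.002,0.064,-0.002,0.5, 6,0,-27,-0.002,0.063,-0.002,0.5, 7,0,-27,-0.001,0.064,-0.002,0.5, 14,14,-18,-0,0.015,-0,0.5, 14,14,-17,-0,0.015,-0,0.5, 14,14,-17,-0,0.015,-0,0.5, 14,14,-17,-0,0.015,-0,0.5, 15,14,-17,-0,0.015,-0,0.5]
```

View pics/r.png

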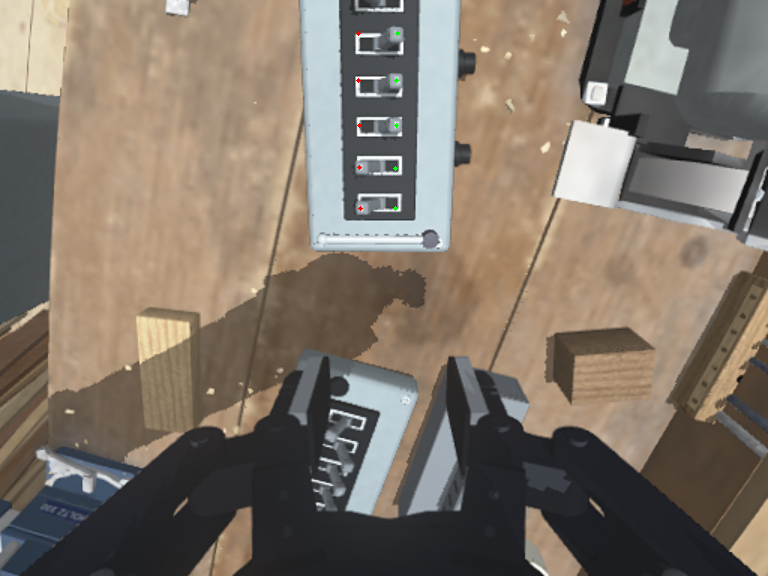

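Switches 2–6 sit on the projected on/on/on/off/off dots, and 1 was seen off before. Fetching the cover.

Call:
{"api": "carry_out", "payload": {
  "targets": [5,0,-24,0,0.04,-0.002,0.5,5,0,-24,0,0.04,-0.002,0.5,7,0,-22,0,0.04,-0.002,0.5,8,0,-20,0,0.04,0,0.5,13,10,-18,0,0.03,0,0.5,14,10,-17,0,0.03,0,0.5,14,10,-17,0,0.02,0,0.5,14,10,-15,0,0.01,0,0.5,12,10,-12,0,0,0,0.5,0,0,0,0,0,0,0.5]
}}

```text
t: 19.53
eef_pos: [0.636, -0.0402, 0.14]
tool_rot: [[1.0, -0.011, -0.017], [0.017, 0.014, 1.0], [-0.011, -1.0, 0.014]]
wrist_force: [-0.2, -1.0, -1.3]
grip_width: 0.501
```

```bash
python3 - <<'E'
from h import *
o=st()
cv2.imwrite("pics/s.png",camera("wrist")[:,:,::-1])
plan([(0.626,-0.042,0.10,0.7)],.5,maxmm=15,maxdeg=4)
E
```

```text
t 19.53 pos [ 0.636  -0.0402  0.14  ] yaw 0.99 tiltz -0.011 0.014 F [-0.158  -1.0315 -1.3357] g 0.501
CALL 3
[-3,14,-1,-0.005,0.002,-0.004,0.5, -3,13,-1,-0.005,0.002,-0.004,0.5, -3,14,-2,-0.005,0.002,-0.004,0.5]
```

View pics/s.png

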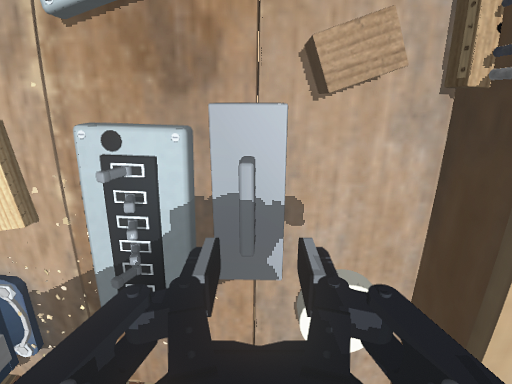

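The cover is upright, rib at (247,205). Descending onto it.

Call:
{"api": "carry_out", "payload": {
  "targets": [-3,12,-1,-0.005,0.002,-0.004,0.5,-3,12,-1,-0.005,0.002,-0.004,0.5,-3,12,-1,-0.005,0.002,-0.004,0.5,0,0,0,0,0,0,0.5]
}}

```text
t: 19.92
eef_pos: [0.624, -0.0342, 0.1043]
tool_rot: [[1.0, -0.001, -0.016], [0.016, 0.005, 1.0], [-0.001, -1.0, 0.005]]
wrist_force: [-0.9, -0.5, -0.5]
grip_width: 0.497
```

```bash
python3 - <<'E'
from h import *
o=st()
plan([(0.626,-0.042,0.0485,0.7)],.5,maxmm=10,maxdeg=4)
E
```

```text
t 19.92 pos [ 0.624  -0.0342  0.1043] yaw 0.90 tiltz -0.001 0.005 F [-0.9135 -0.5166 -0.5144] g 0.497
CALL 6
[0,9,-1,-0.001,0.001,-0,0.5, 0,9,-1,-0.001,0.001,-0,0.5, 0,9,-1,-0.001,0,-0,0.5, 1,10,-2,-0.001,0.001,-0,0.5, 0,9,-1,-0,0,-0.001,0.5, 1,10,-2,-0.001,0.001,-0,0.5]
```

Call:
{"api": "carry_out", "payload": {
  "targets": [0,10,-2,-0.001,0.001,0,0.5,0,10,-2,-0.001,0.001,0,0.5,0,10,-2,-0.001,0.001,0,0.5,1,10,-2,-0.001,0.001,0,0.5,1,8,-1,0,0,0,0.5,0,4,0,0,0,0,0.5,0,0,0,0,0,0,0.5]
}}

```text
t: 20.5
eef_pos: [0.6269, -0.039, 0.0494]
tool_rot: [[1.0, 0.0, -0.016], [0.016, 0.003, 1.0], [0.0, -1.0, 0.003]]
wrist_force: [0.6, 0.5, 0.1]
grip_width: 0.498
```

```bash
python3 - <<'E'
from h import *
o=st()
E
```

```text
t 20.50 pos [ 0.6269 -0.039   0.0494] yaw 0.90 tiltz 0.000 0.003 F [0.6406 0.4684 0.1305] g 0.498
```

Call:
{"api": "carry_out", "payload": {
  "targets": [-1,0,-3,-0.001,0.002,0,0.5,0,1,0,0,0,0,0.3,0,0,0,0,0,0,0,0,0,0,0,0,0,0,0,0,0,0,0,0,0,0,0,0,0,0,0,0,0,0,0,0,0,0,0],
  "grip_force": 50
}}

```text
t: 21.08
eef_pos: [0.6265, -0.0427, 0.0489]
tool_rot: [[1.0, 0.002, -0.013], [0.013, 0.002, 1.0], [0.002, -1.0, 0.002]]
wrist_force: [-0.7, 0.5, -0.9]
grip_width: 0.129
```

```bash
python3 - <<'E'
from h import *
o=st()
cv2.imwrite("pics/t.png",camera("wrist")[:,:,::-1])
E
```

```text
t 21.08 pos [ 0.6265 -0.0427  0.0489] yaw 0.72 tiltz 0.002 0.002 F [-0.7241  0.5356 -0.9178] g 0.129
```

View pics/t.png

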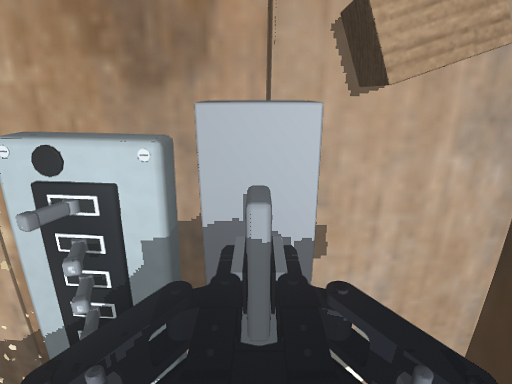

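Rib grasped exactly as in picture g (rib top at (259,187), cover edge at row 101), so the seat pose recorded earlier applies. Lifting.

Call:
{"api": "carry_out", "payload": {
  "targets": [0,-6,0,0,0,0,0,0,-12,0,0,0,0,0,0,-18,0,0,0,0,0,0,-22,0,0,0,0,0,0,-24,0,0,0,0,0,0,-24,0,0,0,0,0,0,-24,0,0,0,0,0,0,-10,0,0,0,0,0,0,0,0,0,0,0,0]
}}

```text
t: 21.88
eef_pos: [0.6251, -0.0421, 0.2006]
tool_rot: [[1.0, 0.001, -0.015], [0.015, 0.002, 1.0], [0.001, -1.0, 0.002]]
wrist_force: [-0.2, -0.2, -1.5]
grip_width: 0.127
```

```bash
python3 - <<'E'
from h import *
o=st()
plan([(0.49,0.07,0.19,6),(0.48,0.17,0.185,15.7)],0,maxmm=28,maxdeg=3)
E
```

```text
t 21.88 pos [ 0.6251 -0.0421  0.2006] yaw 0.84 tiltz 0.001 0.002 F [-0.2463 -0.2446 -1.5016] g 0.127
CALL 11
[-19,2,16,-0,-0.013,0,0, -19,1,17,-0,-0.013,0,0, -19,2,17,-0,-0.013,0,0, -18,1,17,-0.001,-0.013,0,0, -18,2,17,-0,-0.013,0,0, -18,1,17,-0.001,-0.013,0.001,0, -18,2,18,-0,-0.012,0,0, 0,1,25,-0,-0.042,0,0, 1,1,25,-0,-0.042,0,0, 2,1,25,-0,-0.043,0,0, 4,2,25,-0,-0.042,0,0]
```

Call:
{"api": "carry_out", "payload": {
  "targets": [-19,1,16,0,-0.013,0,0,-19,1,17,0,-0.013,0,0,-19,1,17,0,-0.013,0,0,-18,1,17,0,-0.013,0,0,-18,1,17,0,-0.013,0,0,-18,1,17,0,-0.013,0,0,-16,1,18,0,-0.013,0,0,0,1,25,0,-0.042,0,0,1,1,25,0,-0.042,0,0,2,1,25,0,-0.042,0,0,4,1,25,0,-0.042,0,0,0,0,0,0,0,0,0]
}}

```text
t: 22.88
eef_pos: [0.4689, 0.1719, 0.1812]
tool_rot: [[0.961, -0.009, -0.276], [0.276, -0.004, 0.961], [-0.01, -1.0, -0.001]]
wrist_force: [0.8, 0.8, -0.6]
grip_width: 0.133
```

```bash
python3 - <<'E'
from h import *
o=sl()
plan([(0.4805,0.2185,0.18,15.7)],0,maxmm=18,maxdeg=3)
E
```

```text
t 22.88 pos [0.4689 0.1719 0.1812] yaw 16.01 tiltz -0.009 -0.004 F [ 0.7984  0.7731 -0.5624] g 0.133
local mm [-24.222  -39.5539] z 181.16056089460014
CALL 3
[8,0,14,0,0.002,-0.003,0, 8,0,14,0,0.002,-0.003,0, 8,1,14,0.001,0.001,-0.004,0]
```

Call:
{"api": "carry_out", "payload": {
  "targets": [8,0,14,0,0.002,-0.003,0,8,0,14,0,0.002,-0.003,0,7,0,13,0,0.001,-0.003,0,0,0,0,0,0,0,0]
}}

```text
t: 23.22
eef_pos: [0.4764, 0.2187, 0.1773]
tool_rot: [[0.962, -0.007, -0.274], [0.274, -0.004, 0.962], [-0.008, -1.0, -0.002]]
wrist_force: [0.3, 0.3, -0.4]
grip_width: 0.128
```

```bash
python3 - <<'E'
from h import *
o=sl()
im=camera("wrist")[:,:,::-1]; cv2.imwrite("pics/u.png",im)
plan([(0.4805,0.2188,0.13,15.7)],0,maxmm=13,maxdeg=3)
E
```

```text
t 23.22 pos [0.4764 0.2187 0.1773] yaw 15.89 tiltz -0.007 -0.004 F [ 0.3435  0.2613 -0.4114] g 0.128
local mm [-4.3224  3.5475] z 177.28282774431568
CALL 4
[1,12,0,0.001,0.001,-0.003,0, 2,12,0,0.001,0,-0.002,0, 1,11,1,0.001,0.001,-0.003,0, 2,12,0,0.001,0,-0.002,0]
```

View pics/u.png

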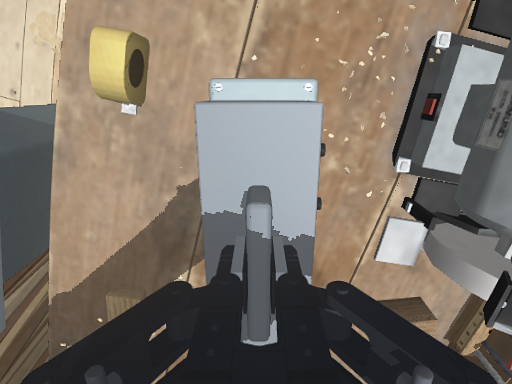

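Call:
{"api": "carry_out", "payload": {
  "targets": [2,10,0,0.001,0.001,-0.003,0,2,10,0,0.001,0.001,-0.002,0,1,10,0,0.001,0.001,-0.003,0,1,10,0,0.001,0,0,0,0,0,0,0,0,0,0]
}}

```text
t: 23.68
eef_pos: [0.4801, 0.2103, 0.1307]
tool_rot: [[0.964, -0.006, -0.264], [0.264, -0.007, 0.965], [-0.008, -1.0, -0.005]]
wrist_force: [0.6, 0.2, -1.6]
grip_width: 0.131
```

```bash
python3 - <<'E'
from h import *
o=sl(); print("seat local",W2L([.4807,.2191]))
plan([(0.4807,0.2188,0.10,15.7)],0,maxmm=10,maxdeg=3)
E
```

```text
t 23.68 pos [0.4801 0.2103 0.1307] yaw 15.31 tiltz -0.006 -0.007 F [ 0.6361  0.1677 -1.5847] g 0.131
local mm [-3.0078 -5.6346] z 130.7435765874904
seat local [-0.0666  2.7195]
CALL 4
[1,8,2,0.001,-0.002,-0.002,0, 1,8,2,0.001,-0.002,-0.002,0, 1,7,2,0.002,-0.001,-0.002,0, 0,8,2,0.001,-0.002,-0.002,0]
```

Call:
{"api": "carry_out", "payload": {
  "targets": [1,8,3,0.002,-0.003,-0.002,0,1,8,3,0.002,-0.003,-0.002,0,1,7,3,0.002,-0.002,-0.002,0,0,5,2,0.002,-0.002,-0.002,0,0,0,0,0,0,0,0]
}}

```text
t: 24.1
eef_pos: [0.4796, 0.2203, 0.0984]
tool_rot: [[0.962, -0.003, -0.272], [0.272, 0.002, 0.962], [-0.002, -1.0, 0.003]]
wrist_force: [0.4, 0.0, -0.6]
grip_width: 0.128
```

```bash
python3 - <<'E'
from h import *
o=sl()
plan([(0.4807,0.2188,0.09,15.7)],0,maxmm=5,maxdeg=3)
E
```

```text
t 24.10 pos [0.4796 0.2203 0.0984] yaw 15.78 tiltz -0.003 0.002 F [ 0.4102  0.0412 -0.6104] g 0.128
local mm [-0.8474  4.1647] z 98.38723274101
CALL 2
[0,4,-1,-0.001,0.001,-0.001,0, 1,4,-1,-0.002,0,-0.001,0]
```

Now within 1.5 mm of the seat pose, rim 18 mm above the box top. Lowering in small steps.

Call:
{"api": "carry_out", "payload": {
  "targets": [1,4,-1,-0.001,0,-0.001,0,0,4,0,-0.001,0,-0.001,0,0,0,0,0,0,0,0]
}}

```text
t: 24.35
eef_pos: [0.481, 0.2204, 0.0897]
tool_rot: [[0.962, 0.0, -0.273], [0.273, 0.001, 0.962], [0.001, -1.0, 0.001]]
wrist_force: [0.6, -0.5, -0.7]
grip_width: 0.127
```

```bash
python3 - <<'E'
from h import *
o=sl()
plan([(0.4807,0.2188,0.081,15.7)],0,maxmm=4,maxdeg=3)
E
```

```text
t 24.35 pos [0.481  0.2204 0.0897] yaw 15.85 tiltz 0.000 0.001 F [ 0.5807 -0.4566 -0.7054] g 0.127
local mm [0.5644 3.8747] z 89.73877496776552
CALL 3
[0,3,0,-0,0.001,0,0, 0,3,-1,-0,0.001,0,0, -1,3,0,-0.001,0.001,0.001,0]
```

Call:
{"api": "carry_out", "payload": {
  "targets": [-1,3,-1,0,0.001,0,0,0,3,0,0,0.001,0,0,0,3,0,0,0,0,0,0,0,0,0,0,0,0]
}}

```text
t: 24.68
eef_pos: [0.4808, 0.2192, 0.0805]
tool_rot: [[0.963, 0.002, -0.271], [0.271, 0.001, 0.963], [0.002, -1.0, 0.001]]
wrist_force: [0.3, -0.8, -1.1]
grip_width: 0.128
```

```bash
python3 - <<'E'
from h import *
o=sl()
E
```

```text
t 24.68 pos [0.4808 0.2192 0.0805] yaw 15.71 tiltz 0.002 0.001 F [ 0.3324 -0.8383 -1.1247] g 0.128
local mm [0.0831 2.7811] z 80.47313730510307
```

Back at the recorded seat pose to 0.1 mm. A light press to confirm contact, then release and rise.

Call:
{"api": "carry_out", "payload": {
  "targets": [0,1,0,0,0,0,0,0,0,0,0,0,0,0]
}}

```text
t: 24.85
eef_pos: [0.4811, 0.2194, 0.0802]
tool_rot: [[0.963, 0.003, -0.271], [0.271, 0.001, 0.963], [0.003, -1.0, 0.0]]
wrist_force: [0.2, -0.7, -1.1]
grip_width: 0.126
```

Call:
{"api": "carry_out", "payload": {
  "targets": [0,0,0,0,0,0,0.3,0,0,0,0,0,0,0.5,0,0,0,0,0,0,0.5,0,0,0,0,0,0,0.5,0,-8,0,0,0,0,0.5,0,-15,0,0,0,0,0.5,0,-25,0,0,0,0,0.5,0,-30,0,0,0,0,0.5,0,-30,0,0,0,0,0.5,0,-30,-10,0,0,0,0.5,0,-15,-25,0,0,0,0.5,0,0,-20,0,0,0,0.5]
}}

```text
t: 25.85
eef_pos: [0.4939, 0.1713, 0.2433]
tool_rot: [[0.959, 0.002, -0.283], [0.283, 0.004, 0.959], [0.003, -1.0, 0.004]]
wrist_force: [-0.1, -0.6, -0.7]
grip_width: 0.501
```

Call:
{"api": "carry_out", "payload": {
  "targets": [-5,0,-15,0,0,0,0.5,-10,-10,0,0,0,0,0.5,0,0,0,0,0,0,0.5]
}}

```text
t: 26.1
eef_pos: [0.4858, 0.1474, 0.257]
tool_rot: [[0.961, 0.007, -0.276], [0.276, 0.003, 0.961], [0.008, -1.0, 0.001]]
wrist_force: [0.1, 0.3, -0.2]
grip_width: 0.499
```

```bash
python3 - <<'E'
from h import *
o=sl()
im=camera("wrist")[:,:,::-1]; cv2.imwrite("pics/v.png",im)
s=camera("scene")[:,:,::-1]; cv2.imwrite("pics/v_scene.png",s); crop(s,200,130,360,280,5,"pics/v_s2.png")
E
```

```text
t 26.10 pos [0.4858 0.1474 0.257 ] yaw 16.03 tiltz 0.007 0.003 F [ 0.077   0.2594 -0.1996] g 0.499
local mm [-14.507 -67.653] z 256.97497122315474
```

View pics/v.png

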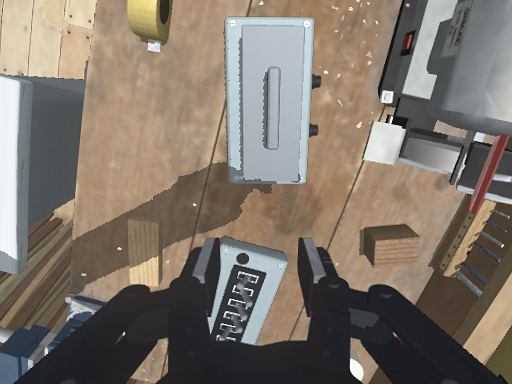

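View pics/v_s2.png

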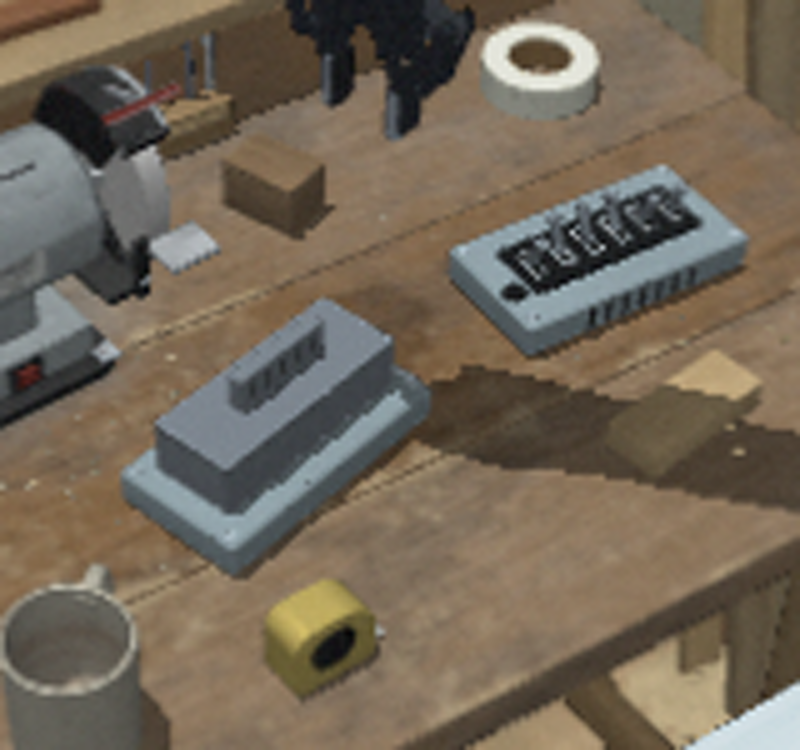

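The cover is down level over the bank: its front-left top corner is at scene (247,224), against (246,224) at the start. The bystanders are unchanged and the arm is clear. Handing in.

```bash
python3 -c "
from cell import *
print(job_done())"
```

```text
the job is handed in; nothing more can be done
None
```

I lifted the cover off and set it behind the sender, then flipped the receiver's switches 1, 2, 4 and 5. They went from on, off, on, off, on, off to the sender's off, on, on, on, off, off. I then put the cover back. The job was handed in at about 26 s of the 72 s allowed.

**Switches:** the last picture before the cover went back showed switches 2–6 in the right positions. Switch 1 was only partly in that frame, but the close-ups during and after its flip showed it off.

**Cover:** I let it go within 1 mm of the gripper pose I had picked it up from. The final wrist and scene pictures show it level on the box. I did not feel a clear contact force in the last press, so the seating rests on that pose match and the pictures.

**Bench:** the sender and the loose things in view had not visibly moved. The try square was outside the close-up I checked at the end. The highest wrist force I read was about 4 N.

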